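# Load the block heater, shut its hood, set the timer and start it

## Robot

A 6-joint arm with a two-finger parallel gripper is mounted at the origin on the work surface. World frame = base frame: x ahead of the robot, y to its left, z up, the work surface at z = 0. Lengths are in m, angles in rad, forces in N, time in s.
With the tool pointing down it reaches from about 0.3 to 0.875 m from the base axis. Payload 6.4 kg.
Tool frame: the origin (TCP) lies midway between the tips of the shut fingers; the grasp point (between the pads) lies 19 mm behind it (ctrl.tcp_to_grasp is the distance from the TCP to the grasp point, in m); z points along the fingers, y is the direction in which the jaws open and shut (so a half turn about z gives the same grasp; the last joint's range is limited). The gripper opens to 88 mm and grips with 3 to 60 N. Pads are 18 mm wide; open, the fingers measure 123 mm over their backs; the gripper's body (75 mm by 187 mm) begins 45 mm behind the grasp point.
Start: joints at [1.051, 0.181, 1.607, -0, 1.354, -0.206], TCP at [0.177, 0.547, 0.239] pointing down, gripper open.
Joint ranges: [-2.99, 2.99], [-0.89, 2.07], [0.3, 2.58], [-1.14, 4.28], [0, 2.63], [-3.12, 3.12]. Speed limits (rad/s): [2.57, 2.57, 3.01, 3.14, 3.14, 3.14].

## Interface

Orientations are given as a unit quaternion [x, y, z, w].
In Python, from rig import ctrl gives the robot as it stands. The module is installed in compiled form; this text tells all that it offers.
- The arm moves only by the tool apply_moves, never from a script. Its argument "deltas" is a list of rows, each an object with "delta_pos": the shift along the world's x, y, z in mm, a list of three; "angular": the turn, a rotation vector about the world's x, y, z in rad, a list of three; "grip": the closure in counts, from 0 (fully open) to 255 (shut). A call has exactly 10 rows; each row shifts and turns the pose as measured when the row begins; what a row does not reach is not made up. A row lasts 1/10 s, in which the tool goes at most 50 mm and 8.59 degrees, less where a joint would pass 70% of its speed; a pose out of reach is approached as far as the arm can. A call is refused whole if a number of a shift passes 50 or a number of a turn 0.15, either way. A call with a gripper value outside its range is refused whole. The fingers move at their own pace and stop on an object; "squeeze" is the grip in N (left out, the last holds). Time passes only in rows, so rows that do not move let the fingers close, or fill a call up. It gives the time, the measured TCP pose, the force and the opening at its end, in the units of the state.
- ctrl.get_obs(): the state, without advancing time (a new reading comes with each control period).
- ctrl.grab_frame(name): name is "side" or "top"; returns a dict with "pixels" (480x640x3 uint8, red, green, blue), "range_z" (480x640 float32, m along the optical axis (not along the pixel's ray), 0 where there is no reading), "fx", "fy", "cx", "cy" (pixels), "rvec" (rotation vector, rad) and "tvec" (3), from world to camera coordinates, as OpenCV has them. Camera axes: x right, y down, z forward; pixel columns grow to the right and rows downward; lengths in m; the calibration is good to about 2 mm. A picture is of the moment at which its call begins.
- ctrl.sign_off(): hands the job in, once; it reports no verdict.
The state is a dict: "time_s": time; "qpos": joint angles; "joint_velocities": joint speeds; "joint_torque": joint torques, N m; "eef_pos": TCP position; "ee_rot": TCP orientation; "force": force on the tool from outside, world axes, zero at the start; "torque": the same for the moment, N m; "width": opening from 0.0 (shut) to 1.0 (fully open).
Only numpy, scipy, OpenCV 4.12 (cv2) and the standard library are available. Lean on these libraries where they do the work, as an engineer would, in place of code of your own. Each camera call takes 0.05 s, during which the arm holds its last target.

## Task

Take the capped broad sample tube out of the bench rack and stand it upright, fully home, in the one empty broad well of the block heater; lower it in, do not drop it. Then gently lower the heater's hood until it is fully closed, and, with the timer dial on the front panel turned clockwise until its white line points to the long mark towards the hood, press the start button all the way in and let it come back. Leave everything else where it is: the two tubes already in the heater, the thin tube, the tip box and the bottle.

Things in the scene. Friction and masses are not known exactly. Their poses are not given: they have to be found in the camera images.
- heater: White block heater, fixed: 240 mm deep (x, front panel to rear hinge), 220 wide (y), deck 115 high; origin under its centre. On the front 75 mm a control panel 76 high: start button right, timer dial left. Flush in the deck lie 4 metal blocks; well centres at x = 5 and 61, y = +-45. Both rear wells hold tubes; of the front blocks one has the empty broad well, the other 8 small holes (sides vary).
- well_mouth (a point): Centre of the mouth of the empty broad well, level with the deck, 115 mm above the bench; z up, x and y as the heater's. Round, 33 mm in diameter, 3 mm chamfer; below it narrows in a taper that matches the tube's tip. A tube fully home has its tip 70 mm below this point, its middle 11 mm below and its top 48 mm above.
- tube_mid (a point): Middle (half-way up, on the axis) of the loose broad tube that stands in the rack; z up to the cap. 118 mm tall, about 50 g; body 29 mm in diameter, the lowest 16 mm tapering to an 8 mm tip; the top 16 mm is a blue ribbed cap, 34 mm in diameter, its middle 51 mm above this point.
- rack: White tube rack, fixed, left or right of the heater: 165 mm (x) by 70 (y), 78 high; origin under its centre. The broad tube stands in the middle hole (32 mm), its top 48 mm above the rack; it must rise 75 mm to come free. A broad hole at x = -52 is empty; of two narrow holes at x = 58, y = +-17 one holds a thin tube.
- lid (a joint): Angle of the hood about its hinge, rad: 0 closed, about 1.6 standing upright, 1.9 at most. A stiff friction hinge holds it at any angle; it takes 1 to 6 N at the handle to move it; it does not fall shut by itself and has no catch.
- lid_hinge (a point): Middle of the hood's hinge line, along the heater's rear edge (105 mm behind its origin, 115 mm above the bench). The axis is the heater's y.
- lid_handle (a point): Middle of the upper face of the hood's handle lip. The grey hood is 150 mm deep from hinge to front wall, 200 wide, 60 high. The lip, 40 mm long, 70 wide, 8 thick, juts from the front wall: hood closed, its upper face is 20 mm above the hinge and 150 to 190 mm in front of it; hood open, the lip stands up and that face looks away from the robot. Axes turn with the hood: z out of the face.
- start_top (a point): Centre of the top of the start button, a black round button 28 mm in diameter in a grey ring at the right of the panel; z up; 98 mm above the bench.
- timer_grip (a point): On the axis of the timer dial (upright), at the left of the panel, 110 mm above the bench, 8 mm below the top of its grip: a black bar 40 mm long, 13 thick and 32 high on a disc 44 mm in diameter whose top is 24 mm below this point. A white line on top runs from the axis along half of the bar; y of this point goes along that line.
- timer (a joint): Angle of the dial, rad, growing clockwise seen from above: at 0 the white line points to the heater's left (its +y), at 1.57 to the long mark, straight towards the hood (its +x); range 0 to 4.7. Light friction (0.04 N m) keeps it where it is left.
- start (a joint): Travel of the start button, m: 0 out, 0.006 fully in, against a spring of 4 N; it comes back by itself.
- back_l: Rear left metal block of the heater with a tube like the one to be loaded standing home in its well, its cap 48 mm above the deck; origin under the block's centre, 42 mm above the bench. To be left alone.
- back_r: The same at the rear right. To be left alone.
- thin_tube: Thin capped tube, 112 mm tall, 17 mm in diameter, cap 22 mm, standing in a narrow hole of the rack; origin at its tip. To be left alone.
- tip_box: Closed plastic pipette tip box 125 x 85 x 66 mm, loose on the bench on the side of the heater where the rack is not; origin at the centre of its underside. To be left alone.
- bottle: Capped round bottle, 68 mm in diameter, 150 mm tall, loose on the bench; origin at the centre of its underside. To be left alone.
Mind the look-alikes: they are no part of the job. What is shaped like the part that bears tube_mid but orange or pink is not meant.

How it is judged:
On the way, in this order (a step that is already met when the one before it is completed fails the run):
1. the broad tube is lifted clear of the rack (height (world z) of tube_mid above 0.14 m and contact force between tube and rack below 0.05 N), for 0.1 s.
2. the tube stands upright and fully home in the empty well and is let go (horizontal distance between tube_mid and well_mouth below 0.005 m and z of tube_mid in the frame of well_mouth between -0.018 and -0.006 m and angle between tube_mid's own z axis and vertical below 0.07 rad and contact force between the fingers and tube below 0.05 N), for 0.2 s.
3. the hood is lowered until it is fully closed (value of joint lid below 0.03 rad and horizontal distance between tube_mid and well_mouth below 0.005 m and z of tube_mid in the frame of well_mouth between -0.018 and -0.006 m and angle between tube_mid's own z axis and vertical below 0.07 rad), for 0.2 s.
4. with the hood closed and the timer at the long mark the start button is pressed in (value of joint start above 0.0045 m and value of joint lid below 0.03 rad and value of joint timer between 1.37 and 1.77 rad), for 0.05 s.
At the end, for the whole second after the job is handed in: The broad tube stands at rest in the well, within 5 mm of its axis and of fully home and 0.07 rad of upright; the hood is closed to within 0.03 rad; the timer within 0.2 rad of the long mark; the start button back out (under 2 mm in); the thin tube, the tip box and the bottle stand where they were (all of step 3 and value of joint timer between 1.37 and 1.77 rad and value of joint start below 0.002 m and linear speed of tube below 0.02 m/s and angle between each of thin_tube, tip_box, bottle's own z axis and vertical below 0.1 rad); the robot touches nothing.
It fails at once if the broad tube is dropped or thrown: it moves faster than 0.6 m/s out of the fingers (linear speed of tube above 0.6 m/s and contact force between the fingers and tube below 0.05 N).
It fails at once if the hood is slammed: it closes faster than 2.5 rad/s (velocity of joint lid below -2.5 rad/s).
It fails at once if the start button is pressed while the hood is open (value of joint start above 0.0045 m and value of joint lid above 0.06 rad).
It fails at once if the tubes already in the heater are struck or pushed (over 5 N) (contact force between any of the fingers, the arm, tube and back_l above 5 N or contact force between any of the fingers, the arm, tube and back_r above 5 N).
It fails at once if the thin tube, the tip box or the bottle is moved by more than 20 mm (distance of any of thin_tube, tip_box, bottle from where it was at the start of the episode above 0.02 m).
It also fails if it takes over 72 s, if anything falls off the work surface, if the arm or the gripper's body presses on something with over 40 N, if the wrist force passes 120 N, or if a joint passes its speed limit or range.

## Working session

There is one attempt and no reset: what is moved stays moved. The work goes in short steps, Python scripts to look and compute and a tool call to move; the robot and the scene stay as the last step left them, time stands still between calls to the robot, and variables do not carry over. Pictures are saved under pics/ and viewed, and the job is handed in when it is done.

Besides the shell and the picture viewer there is one more tool, called after "Call:" as name(argument=value, ...) on one line, values as JSON. apply_moves: Moves the arm, as the interface text tells. Its arguments: {"type":"object","properties":{"deltas":{"type":"array"},"squeeze":{"type":"number"}},"required":["deltas"]}

```bash
mkdir -p pics; cat > h.py <<'E'
import numpy as np, cv2
from rig import ctrl
def grab(n):
    f=ctrl.grab_frame(n); np.savez('%s.npz'%n,**f); return f
def load(n): return dict(np.load('%s.npz'%n))
def world(f,u,v,z=None):
    R=cv2.Rodrigues(np.array(f['rvec'],float))[0]; t=np.array(f['tvec'],float).ravel()
    r=np.array([(u-f['cx'])/f['fx'],(v-f['cy'])/f['fy'],1.])
    if z is None:
        d=float(f['range_z'][int(v),int(u)]); return R.T@(r*d-t)
    c=-R.T@t; d=R.T@r; return c+d*(z-c[2])/d[2]
def proj(f,P):
    return cv2.projectPoints(np.array(P,float).reshape(-1,3),np.array(f['rvec'],float),np.array(f['tvec'],float),np.array([[f['fx'],0,f['cx']],[0,f['fy'],f['cy']],[0,0,1.]]),None)[0].reshape(-1,2)
def save(f,name,box=None):
    im=f['pixels'][:,:,::-1]
    if box: x,y,w,h_=box; im=im[y:y+h_,x:x+w]
    if box: s=min(800/w,600/h_); im=cv2.resize(im,None,fx=s,fy=s,interpolation=cv2.INTER_CUBIC)[:600,:800]
    cv2.imwrite('pics/%s.png'%name,im)
E
python3 - <<'E'
from h import *
for n in('side','top'):
    f=grab(n); save(f,n+'0'); print(n,f['fx'],f['rvec'],f['tvec'])
print(ctrl.get_obs(),ctrl.tcp_to_grasp)
E
```

```text
side 561.4078215016438 [ 0.52561039 -2.72160748  1.12072412] [0.52071622 0.1728967  1.06841686]
top 546.7443799456514 [ 2.14477802 -2.13720503  0.1748524 ] [0.04843903 0.53643668 1.15137821]
{'time_s': 0.1, 'qpos': array([ 1.05067127e+00,  1.81449133e-01,  1.60784872e+00,  6.42254253e-06,
        1.35379706e+00, -2.06301018e-01]), 'joint_velocities': array([ 0.00014972,  0.00084834, -0.00199431, -0.00052671,  0.0001237 ,
        0.00066449]), 'joint_torque': array([ 6.24182976e-04, -4.34817088e+01, -3.42695653e+01,  7.03522959e-02,
        3.40757053e-02, -2.05060979e-05]), 'eef_pos': array([0.17725355, 0.54652146, 0.23793879]), 'ee_rot': array([ 1.56269554e-01,  9.87714160e-01, -7.01015320e-04, -2.69793065e-04]), 'force': array([ 0.23305664, -0.15041525,  0.08968807]), 'torque': array([-0.00021467,  0.05085574, -0.00027749]), 'width': 1.0009953100113065} 0.0187
```

View pics/side0.png

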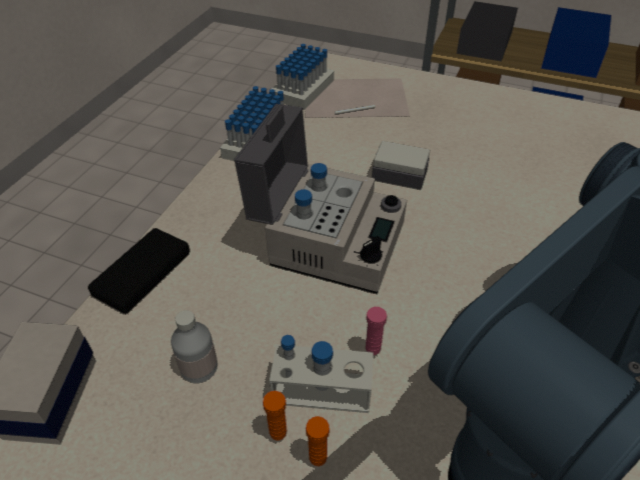

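View pics/top0.png

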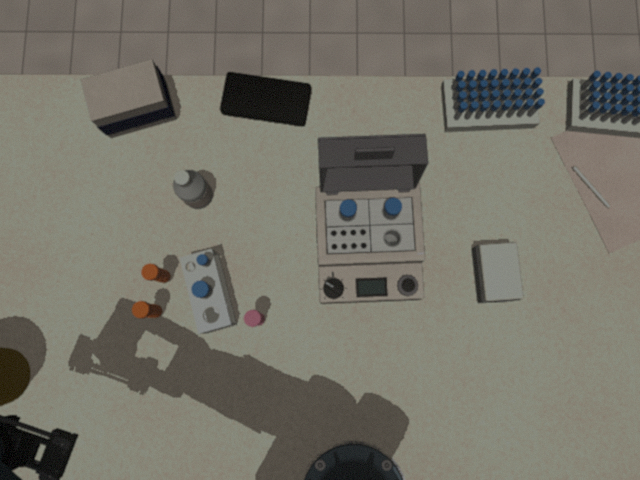

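The side view shows the heater at (335,230) with its hood up, and the rack at (320,375) with a broad blue cap at (322,352) and a thin tube at (288,343). In the top view the blue broad cap is at (201,289), with orange look-alikes at (150,272) and (145,310) and a pink one at (254,318). The broad blue tube in the rack's middle hole is the one meant. I'll confirm it in a crop.

```bash
python3 - <<'E'
from h import *
f=load('top')
save(f,'t_rack',(120,230,160,120)); save(f,'t_heat',(300,120,144,192)); save(f,'t_panel',(310,255,120,50))
g=load('side'); save(g,'s_rack',(250,290,160,120)); save(g,'s_heat',(220,90,200,200))
E
```

```text
(no output)
```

View pics/t_rack.png

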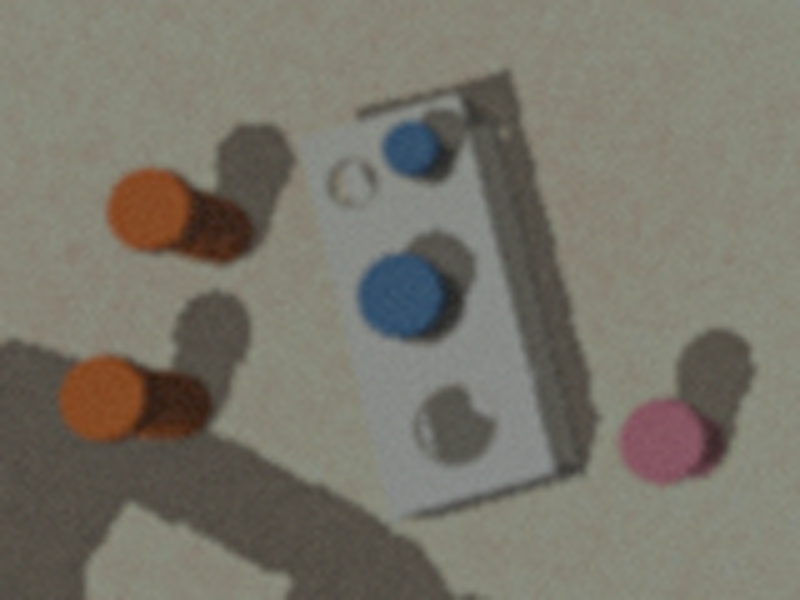

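View pics/t_heat.png

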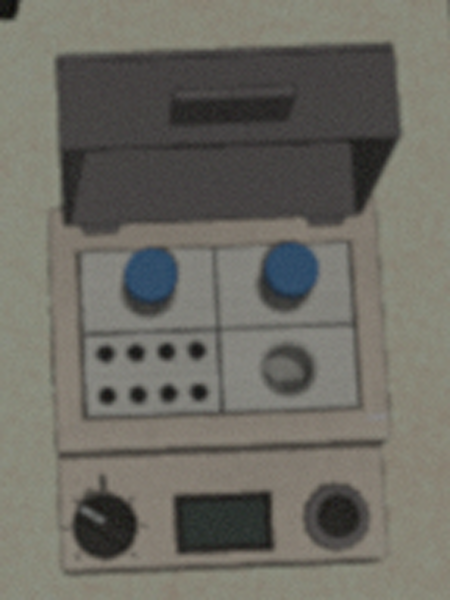

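View pics/t_panel.png

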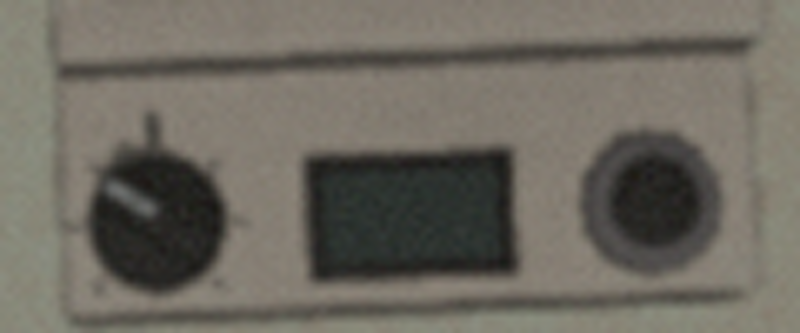

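View pics/s_rack.png

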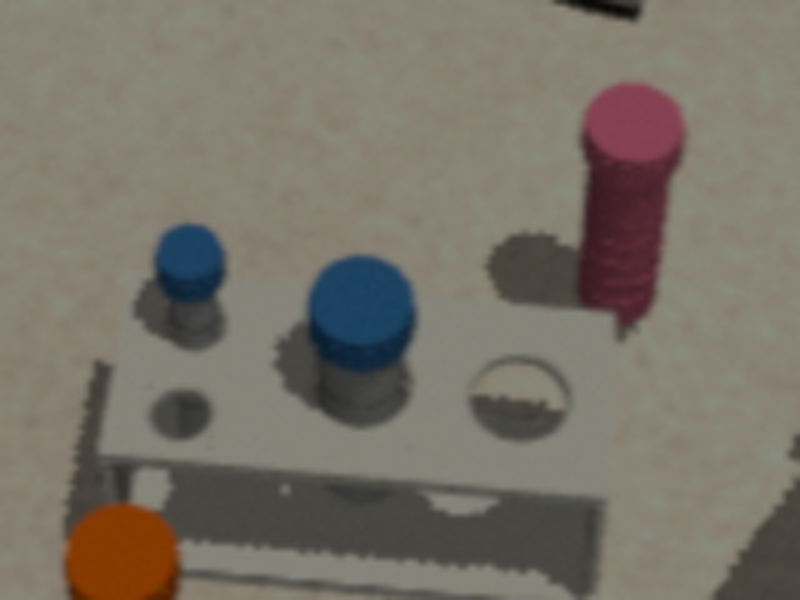

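View pics/s_heat.png

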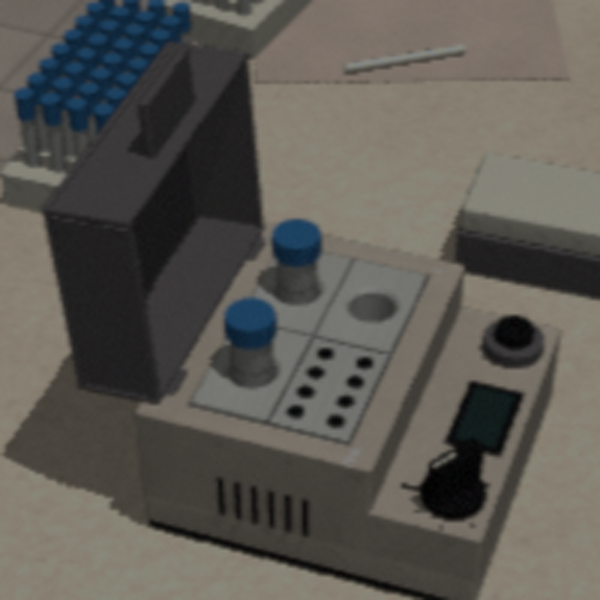

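```bash
cat > fit.py <<'E'
from h import *
from scipy.optimize import least_squares
f=load('top'); g=load('side')
def T(c): return (300+c[0]/3.125,120+c[1]/3.125)
def P(c): return (310+c[0]/6.667,255+c[1]/6.667)
def S(c): return (220+c[0]/3,90+c[1]/3)
top=[((5,-45,115),T((288,369))),((5,45,115),T((152.3,373))),((33,0,115),T((219,329))),((61,45,163),T((151,275))),((61,-45,163),T((290,268))),
((-120,110,76),T((65,573))),((-120,-110,76),T((385,558)))]
side=[((5,-45,115),S((372,307))),((5,45,115),S((331,387))),((33,0,115),S((330,337))),]
def tf(x,p):
    c,s=np.cos(x[2]),np.sin(x[2]); p=np.array(p)/1000.
    return np.c_[x[0]+c*p[:,0]-s*p[:,1],x[1]+s*p[:,0]+c*p[:,1],p[:,2]]
def res(x):
    return np.r_[(proj(f,tf(x,[a for a,b in top]))-[b for a,b in top]).ravel(),(proj(g,tf(x,[a for a,b in side]))-[b for a,b in side]).ravel()]
if __name__=='__main__':
    r=least_squares(res,[0.5,0,0]); print(r.x,np.round(r.fun.reshape(-1,2),1))
    for only in (f,g):
        pass
    H=r.x; np.save('H.npy',H)
    for n,p in dict(well=(5,-45,115),hinge=(-0,0,115)).items(): print(n,tf(H,[p]))
    print('well top/side',world(f,*T((288,369)),.115),world(g,*S((372,307)),.115))
    b=world(f,*P((655,200)),.098); b2=world(g,*S((514,331)),.098); print('button',b,b2)
    print('dial disc',world(f,*P((157,222)),.086)); a0=world(f,*P((153,211)),.118);a1=world(f,*P((108,186)),.118);print('line',a0,a1,np.arctan2(*(a1-a0)[1::-1]))
    print('rack cap top',world(f,120+402/5,230+296/5,.126),'side',world(g,250+361/5,290+300/5,.126), 'depth',world(f,200,289),world(g,322,350))
    cor=[(300,132),(463,93),(555,470),(400,517)]
    for c in cor: print('rackcorner',world(f,120+c[0]/5,230+c[1]/5,.078))
    for n,uv in dict(thin=(120+411/5,230+150/5,.112),narrowhole=(120+352/5,230+184/5,.078),hole=(120+455/5,230+426/5,.078),pink=(120+663/5,230+440/5,.118),or1=(120+150/5,230+210/5,.118),or2=(120+103/5,230+398/5,.118),bottle=(183,179,.15)).items(): print(n,world(f,*uv))
    # lip: top img pts
    for c in [(172,95),(295,90),(292,120),(170,125),(232,108)]: print('lip',T(c),world(f,*T(c)))
    for c in [(193,45),(150,110),(140,150),(185,90),(165,100)]: print('lipS',S(c),world(g,*S(c)))
    for c in [(60,60),(390,48),(63,145),(395,138),(85,170),(230,165)]: print('hood',T(c),world(f,*T(c)))
E
python3 fit.py
```

```text
[ 0.52691412 -0.03264844  0.0455021 ] [[ 0.  -0.2]
 [-0.3  0.4]
 [-0.5  0.1]
 [-0.3 -0.1]
 [ 0.5  0.3]
 [-1.4 -0.2]
 [ 1.5  0.1]
 [ 1.7 -0.9]
 [ 1.8  0.1]
 [-3.8 -0.4]]
well [[ 0.53395583 -0.07737443  0.115     ]]
hinge [[ 0.52691412 -0.03264844  0.115     ]]
well top/side [ 0.5336234 -0.0773105  0.115    ] [ 0.5362583  -0.07320499  0.115     ]
button [ 0.43878059 -0.11099357  0.098     ] [ 0.4408895 -0.1044526  0.098    ]
dial disc [0.4323532  0.04246384 0.086     ]
line [0.43329501 0.04404701 0.118     ] [0.44081728 0.0576955  0.118     ] 1.0670759043790414
rack cap top [0.4266423  0.30909277 0.126     ] side [0.43087754 0.3122424  0.126     ] depth [0.42738974 0.31103617 0.12114241] [0.43154638 0.31144501 0.12451157]
rackcorner [0.49894018 0.36591551 0.078     ]
rackcorner [0.51580785 0.29794107 0.078     ]
rackcorner [0.35848643 0.25414066 0.078     ]
rackcorner [0.33912899 0.31735166 0.078     ]
thin [0.48720958 0.31107285 0.112     ]
narrowhole [0.47700192 0.34308474 0.078     ]
hole [0.37637957 0.29610142 0.078     ]
pink [0.37010967 0.20444532 0.118     ]
or1 [0.4616098  0.41
[... 370 characters left out ...]
 0.28880893]
lipS (284.3333333333333, 105.0) [ 0.68818336 -0.12262134  0.26197431]
lipS (270.0, 126.66666666666666) [0.65887321 0.00098314 0.29418261]
lipS (266.6666666666667, 140.0) [0.66773855 0.00206287 0.26292742]
lipS (281.6666666666667, 120.0) [ 0.65698275 -0.04455835  0.28123361]
lipS (275.0, 123.33333333333334) [ 0.65859995 -0.01926572  0.28896952]
hood (319.2, 139.2) [0.3479156  0.05544271 1.22133667]
hood (424.8, 135.36) [ 0.7008493  -0.12269708  0.26073357]
hood (320.16, 166.4) [0.63928745 0.06920628 0.26593046]
hood (426.4, 164.16) [ 0.64576637 -0.12414526  0.2614725 ]
hood (327.2, 174.4) [0.66792092 0.05656131 0.11550113]
hood (373.6, 172.8) [ 0.67125039 -0.04029767  0.11744533]
```

The heater pose fits well: centre (0.527, -0.033), yaw 0.046. The side-cross residual was a misreading of mine. The side and top views differ by a consistent ~4 mm, which looks like calibration, so I'll check it with the gripper in view. The target cap is near (0.429, 0.311) with its top at 0.126, which matches the stated height. The empty well is front right, at (0.534, -0.077). Next I move above the tube.

Call:
apply_moves(deltas=[{"delta_pos": [25,-23,0],"angular": [0,0,0.036],"grip": 0},{"delta_pos": [25,-23,0],"angular": [0,0,0.036],"grip": 0},{"delta_pos": [25,-23,0],"angular": [0,0,0.036],"grip": 0},{"delta_pos": [25,-23,0],"angular": [0,0,0.036],"grip": 0},{"delta_pos": [25,-23,0],"angular": [0,0,0.036],"grip": 0},{"delta_pos": [25,-23,0],"angular": [0,0,0.036],"grip": 0},{"delta_pos": [25,-24,0],"angular": [0,0,0.036],"grip": 0},{"delta_pos": [25,-24,0],"angular": [0,0,0.036],"grip": 0},{"delta_pos": [25,-24,0],"angular": [0,0,0.036],"grip": 0},{"delta_pos": [25,-24,0],"angular": [0,0,0.036],"grip": 0}], squeeze=20)

```text
time_s: 1.1
eef_pos: [0.4295, 0.3037, 0.2337]
ee_rot: [-0.035, 0.999, -0.003, -0.003]
force: [1.0, 0.2, -0.4]
width: 1.001
```

```bash
python3 - <<'E'
from h import *
print(ctrl.get_obs()['eef_pos'])
f=grab('side'); save(f,'s1',(220,230,200,150)); print(proj(f,[ctrl.get_obs()['eef_pos']]))
g=grab('top'); save(g,'t1',(120,170,160,120))
E
```

```text
[0.42946565 0.30365365 0.23367886]
[[323.53452959 301.71517296]]
```

View pics/s1.png

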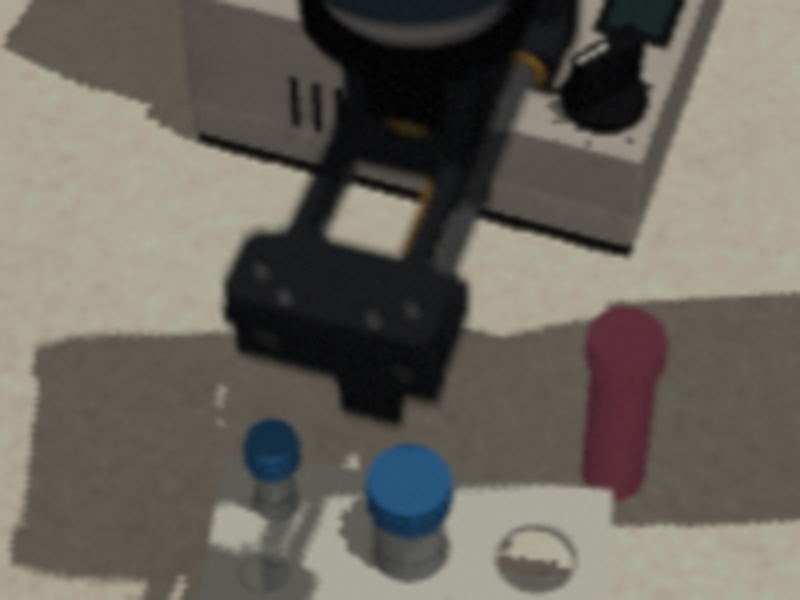

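View pics/t1.png

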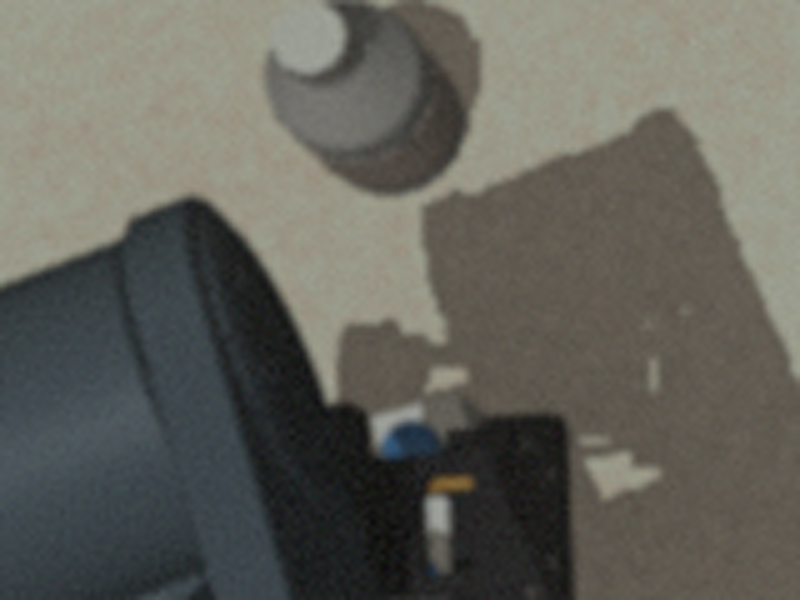

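```bash
python3 - <<'E'
from h import *
f=load('side'); o=ctrl.get_obs(); e=o['eef_pos']
from scipy.spatial.transform import Rotation as Ro
R=Ro.from_quat(o['ee_rot']).as_matrix(); print(R.round(3))
for y in (.044,.0615,-.044):
  for x in(-.009,.009):
    P=e+R@[x,y,0]; q=proj(f,[P])[0]; print(y,x,q,(q-[220,230])*4)
print([world(f,220+a/4,230+b/4) for a,b in((372,405),(350,400),(395,405),(300,250),(350,345))])
# refined cap in both
print('side cap',world(f,220+409/4,230+482/4,.126))
E
```

```text
[[-0.998 -0.064 -0.005]
 [-0.064  0.998 -0.007]
 [ 0.005 -0.007 -1.   ]]
0.044 -0.009 [308.57585441 324.93320102] [354.30341766 379.73280407]
0.044 0.009 [320.65114071 328.13646128] [402.60456283 392.54584511]
0.0615 -0.009 [304.45848878 334.74226406] [337.83395511 418.96905625]
0.0615 0.009 [316.69175527 338.04536263] [386.7670211  432.18145051]
-0.044 -0.009 [327.58263044 279.65214493] [430.33052176 198.60857972]
-0.044 0.009 [338.92068046 282.41444959] [475.68272183 209.65779838]
[array([0.42404012, 0.36205228, 0.24519845]), array([0.43217263, 0.36230473, 0.24423043]), array([0.41547028, 0.36203115, 0.24963223]), array([0.4407272 , 0.37677751, 0.33809484]), array([0.41636346, 0.39511711, 0.3238441 ])]
side cap [0.43045612 0.31307973 0.126     ]
```

Call:
apply_moves(deltas=[{"delta_pos": [0,4,0],"angular": [0.003,-0.002,-0.009],"grip": 0},{"delta_pos": [0,3,-10],"angular": [0.004,-0.003,-0.009],"grip": 0},{"delta_pos": [0,0,-16],"angular": [0,0,0],"grip": 0},{"delta_pos": [0,0,-16],"angular": [0,0,0],"grip": 0},{"delta_pos": [0,0,-16],"angular": [0,0,0],"grip": 0},{"delta_pos": [0,0,-16],"angular": [0,0,0],"grip": 0},{"delta_pos": [0,0,-16],"angular": [0,0,0],"grip": 0},{"delta_pos": [0,0,-16],"angular": [0,0,0],"grip": 0},{"delta_pos": [0,0,-14],"angular": [0,0,0],"grip": 0},{"delta_pos": [0,0,0],"angular": [0,0,0],"grip": 0}])

```text
time_s: 2.2
eef_pos: [0.4196, 0.318, 0.1025]
ee_rot: [-0.025, 1.0, 0.001, -0.003]
force: [-0.4, -0.1, 0.1]
width: 1.001
```

```bash
python3 - <<'E'
from h import *
o=ctrl.get_obs();print(o['eef_pos'],o['ee_rot'],o['force'])
f=grab('side'); save(f,'s2',(220,260,200,150))
E
```

```text
[0.41957224 0.31803163 0.10246706] [-2.54929784e-02  9.99670281e-01  9.02460424e-04 -2.93643081e-03] [-0.37300158 -0.13458156  0.08862557]
```

View pics/s2.png

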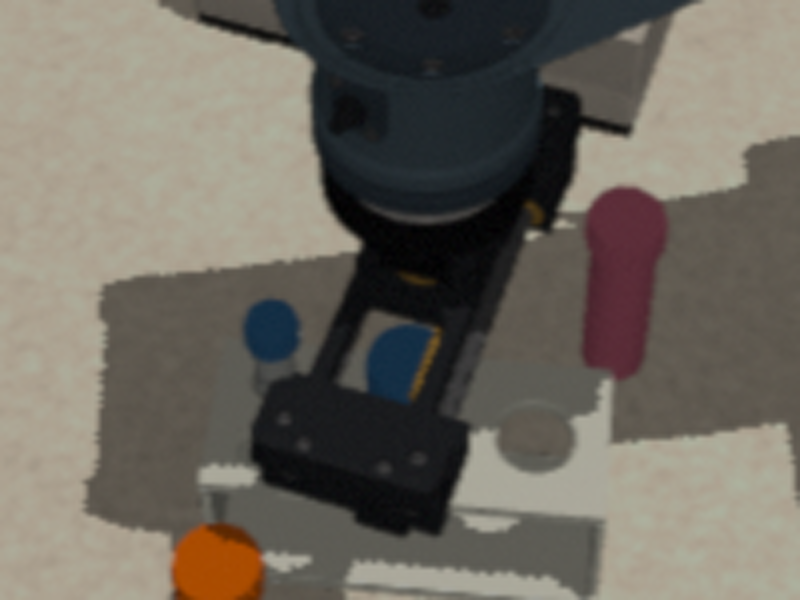

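Call:
apply_moves(deltas=[{"delta_pos": [5,-3,0],"angular": [0,0,0],"grip": 0},{"delta_pos": [4,-4,-2],"angular": [0.003,0,0],"grip": 0},{"delta_pos": [1,0,-2],"angular": [0,0,0],"grip": 0},{"delta_pos": [0,0,0],"angular": [0,0,0],"grip": 0},{"delta_pos": [0,0,0],"angular": [0,0,0],"grip": 0},{"delta_pos": [0,0,0],"angular": [0,0,0],"grip": 0},{"delta_pos": [0,0,0],"angular": [0,0,0],"grip": 0},{"delta_pos": [0,0,0],"angular": [0,0,0],"grip": 0},{"delta_pos": [0,0,0],"angular": [0,0,0],"grip": 0},{"delta_pos": [0,0,0],"angular": [0,0,0],"grip": 0}])

```text
time_s: 3.25
eef_pos: [0.4323, 0.3125, 0.1023]
ee_rot: [-0.026, 1.0, 0.004, 0.0]
force: [-0.0, 0.3, -0.6]
width: 1.001
```

```bash
python3 - <<'E'
from h import *
o=ctrl.get_obs();print(o['eef_pos'],o['ee_rot'],o['force'])
f=grab('side'); save(f,'s3',(280,310,80,60))
E
```

```text
[0.43226284 0.31250275 0.10229048] [-2.58987304e-02  9.99656644e-01  3.97184589e-03  2.72227012e-04] [-0.03082201  0.34016049 -0.60270365]
```

View pics/s3.png

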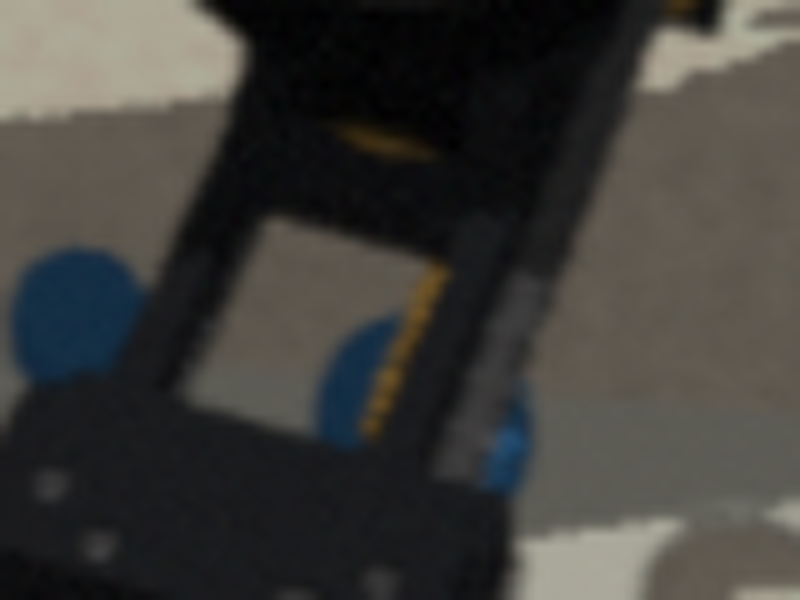

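Call:
apply_moves(deltas=[{"delta_pos": [-2,0,-6],"angular": [0,0,0],"grip": 0},{"delta_pos": [0,0,0],"angular": [0,0,0],"grip": 0},{"delta_pos": [0,0,0],"angular": [0,0,0],"grip": 120},{"delta_pos": [0,0,0],"angular": [0,0,0],"grip": 255},{"delta_pos": [0,0,0],"angular": [0,0,0],"grip": 255},{"delta_pos": [0,0,0],"angular": [0,0,0],"grip": 255},{"delta_pos": [0,0,0],"angular": [0,0,0],"grip": 255},{"delta_pos": [0,0,0],"angular": [0,0,0],"grip": 255},{"delta_pos": [0,0,0],"angular": [0,0,0],"grip": 255},{"delta_pos": [0,0,0],"angular": [0,0,0],"grip": 255}], squeeze=20)

```text
time_s: 4.3
eef_pos: [0.43, 0.3125, 0.0956]
ee_rot: [-0.026, 1.0, 0.004, 0.0]
force: [-0.8, 0.5, -0.6]
width: 0.365
```

Call:
apply_moves(deltas=[{"delta_pos": [0,0,5],"angular": [0,0,0],"grip": 255},{"delta_pos": [0,0,6],"angular": [0,0,0],"grip": 255},{"delta_pos": [0,0,6],"angular": [0,0,0],"grip": 255},{"delta_pos": [0,0,6],"angular": [0,0,0],"grip": 255},{"delta_pos": [0,0,6],"angular": [0,0,0],"grip": 255},{"delta_pos": [0,0,6],"angular": [0,0,0],"grip": 255},{"delta_pos": [0,0,6],"angular": [0,0,0],"grip": 255},{"delta_pos": [0,0,6],"angular": [0,0,0],"grip": 255},{"delta_pos": [0,0,6],"angular": [0,0,0],"grip": 255},{"delta_pos": [0,0,0],"angular": [0,0,0],"grip": 255}])

```text
time_s: 5.3
eef_pos: [0.4303, 0.3127, 0.1544]
ee_rot: [-0.026, 1.0, 0.004, 0.001]
force: [1.1, -0.6, -0.3]
width: 0.365
```

```bash
python3 - <<'E'
from h import *
o=ctrl.get_obs();print(o['eef_pos'],o['ee_rot'],o['force'],o['torque'])
E
```

```text
[0.43029046 0.31265763 0.15435253] [-2.59818895e-02  9.99653175e-01  4.20689074e-03  8.79015383e-04] [ 1.13234546 -0.64839162 -0.30344848] [ 0.00694222  0.02281991 -0.03131441]
```

Lift is straight and the tube is held. I continue up.

Call:
apply_moves(deltas=[{"delta_pos": [0,0,8],"angular": [0,0,0],"grip": 255},{"delta_pos": [0,0,10],"angular": [0,0,0],"grip": 255},{"delta_pos": [0,0,10],"angular": [0,0,0],"grip": 255},{"delta_pos": [0,0,12],"angular": [0,0,0],"grip": 255},{"delta_pos": [0,0,12],"angular": [0,0,0],"grip": 255},{"delta_pos": [0,0,12],"angular": [0,0,0],"grip": 255},{"delta_pos": [0,0,12],"angular": [0,0,0],"grip": 255},{"delta_pos": [0,0,12],"angular": [0,0,0],"grip": 255},{"delta_pos": [0,0,8],"angular": [0,0,0],"grip": 255},{"delta_pos": [0,0,0],"angular": [0,0,0],"grip": 255}])

```text
time_s: 6.3
eef_pos: [0.4304, 0.3127, 0.2604]
ee_rot: [-0.026, 1.0, 0.005, 0.002]
force: [0.3, -0.4, 0.2]
width: 0.368
```

```bash
python3 - <<'E'
from h import *
o=ctrl.get_obs();print(o['eef_pos'],o['ee_rot'],o['force'],o['torque'])
f=grab('side'); save(f,'s4',(220,230,200,150))
E
```

```text
[0.43035776 0.3127238  0.26035004] [-0.02601786  0.99964918  0.00459359  0.00186497] [ 0.26737988 -0.41869395  0.22912285] [ 0.04904489 -0.01911517 -0.08601275]
```

View pics/s4.png

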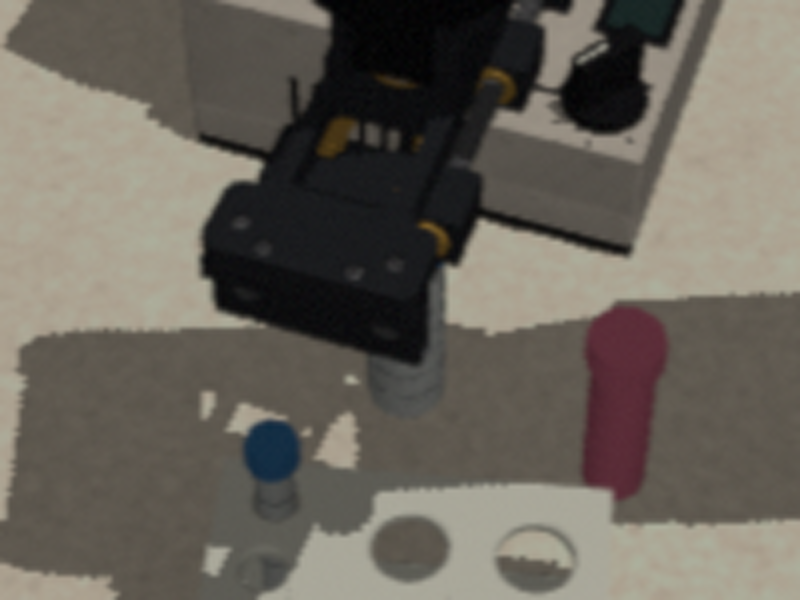

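Call:
apply_moves(deltas=[{"delta_pos": [7,-25,0],"angular": [0,0,0],"grip": 255},{"delta_pos": [11,-40,0],"angular": [0,0,0],"grip": 255},{"delta_pos": [11,-40,0],"angular": [0,0,0],"grip": 255},{"delta_pos": [11,-40,0],"angular": [0,0,0],"grip": 255},{"delta_pos": [11,-40,0],"angular": [0,0,0],"grip": 255},{"delta_pos": [11,-40,0],"angular": [0,0,0],"grip": 255},{"delta_pos": [11,-40,0],"angular": [0,0,0],"grip": 255},{"delta_pos": [11,-40,0],"angular": [0,0,0],"grip": 255},{"delta_pos": [10,-35,0],"angular": [0,0,0],"grip": 255},{"delta_pos": [6,-25,0],"angular": [0,0,0],"grip": 255}])

```text
time_s: 7.35
eef_pos: [0.5266, -0.0632, 0.2525]
ee_rot: [-0.03, 1.0, 0.006, -0.004]
force: [0.4, 0.1, -0.5]
width: 0.365
```

```bash
python3 - <<'E'
from h import *
o=ctrl.get_obs();print(o['eef_pos'],o['ee_rot'],o['force'],o['torque'],o['joint_velocities'])
E
```

```text
[ 0.52656299 -0.06317524  0.25250365] [-0.0298892   0.99952953  0.00559623 -0.00400424] [ 0.43419724  0.09039198 -0.52537003] [0.02684876 0.0241704  0.04237819] [-0.44150141  0.20477694 -0.1937951   0.00324008  0.01658273 -0.43262534]
```

Call:
apply_moves(deltas=[{"delta_pos": [4,-3,2],"angular": [-0.003,-0.008,-0.008],"grip": 255},{"delta_pos": [0,0,0],"angular": [0,0,0],"grip": 255},{"delta_pos": [0,0,0],"angular": [0,0,0],"grip": 255},{"delta_pos": [0,0,0],"angular": [0,0,0],"grip": 255},{"delta_pos": [0,0,0],"angular": [0,0,0],"grip": 255},{"delta_pos": [0,0,0],"angular": [0,0,0],"grip": 255},{"delta_pos": [0,0,0],"angular": [0,0,0],"grip": 255},{"delta_pos": [0,0,0],"angular": [0,0,0],"grip": 255},{"delta_pos": [0,0,0],"angular": [0,0,0],"grip": 255},{"delta_pos": [0,0,0],"angular": [0,0,0],"grip": 255}])

```text
time_s: 8.35
eef_pos: [0.5292, -0.0639, 0.2522]
ee_rot: [-0.026, 1.0, 0.005, -0.002]
force: [0.2, -0.3, 0.0]
width: 0.367
```

```bash
python3 - <<'E'
from h import *
o=ctrl.get_obs();print(o['eef_pos'],o['ee_rot'],o['force'],o['torque'],o['joint_velocities'])
f=grab('side'); save(f,'s5',(240,110,160,120)); g=grab('top'); save(g,'t5',(300,160,160,120))
E
```

```text
[ 0.52924881 -0.06394844  0.25220563] [-0.0262577   0.99964015  0.00512824 -0.00194965] [ 0.19960898 -0.27022915  0.00200387] [ 0.03974583 -0.00355953  0.00740252] [ 0.00122115 -0.00302331 -0.0007289  -0.00150555  0.00032024 -0.00042108]
```

View pics/s5.png

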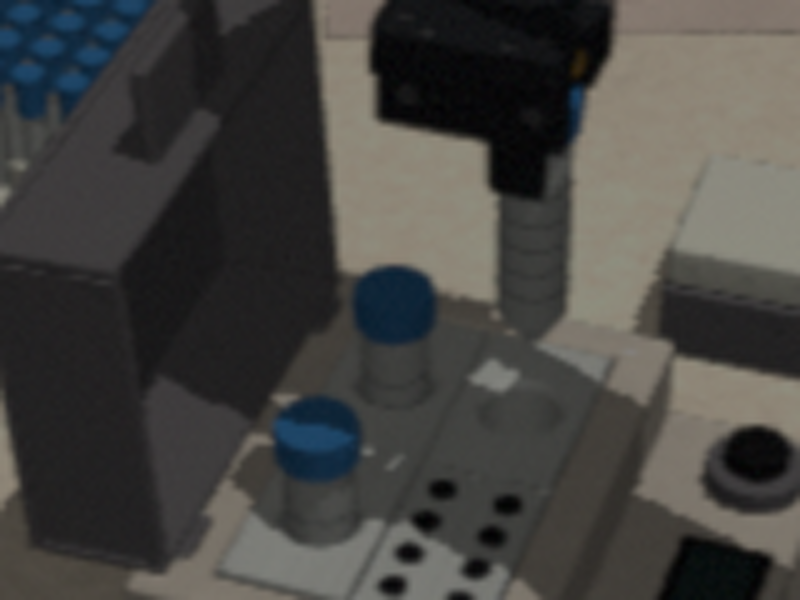

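View pics/t5.png

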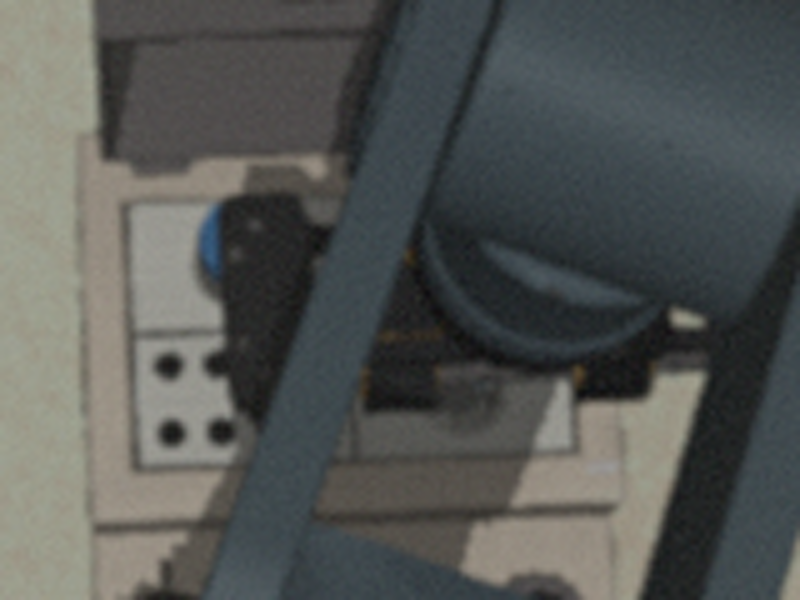

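```bash
python3 - <<'E'
from h import *
f=load('side')
print(world(f,240+532/5,110+334/5,.1646),world(f,240+521/5,110+408/5,.115))
# tube axis at body z: TCP .252 
for v,(l,r) in {210:(500,569),300:(499,567)}.items(): print(v,proj(f,[world(f,240+(l+r)/10,110+v/5,.2)]))
print(proj(f,[[.536,-.073,.115],[.534,-.0774,.115]]), [240+521/5,110+408/5])
E
```

```text
[ 0.52942005 -0.06532301  0.1646    ] [ 0.53668865 -0.07558034  0.115     ]
210 [[346.9 152. ]]
300 [[346.6 170. ]]
[[344.08159464 192.42195669]
 [345.69994188 191.38247159]] [344.2, 191.6]
```

Call:
apply_moves(deltas=[{"delta_pos": [3,-4,0],"angular": [0,-0.004,0],"grip": 255},{"delta_pos": [3,-4,0],"angular": [0,0,0],"grip": 255},{"delta_pos": [1,-2,-4],"angular": [0,0,0],"grip": 255},{"delta_pos": [0,0,-8],"angular": [0,0,0],"grip": 255},{"delta_pos": [0,0,-8],"angular": [0,0,0],"grip": 255},{"delta_pos": [0,0,-8],"angular": [0,0,0],"grip": 255},{"delta_pos": [0,0,-4],"angular": [0,0,0],"grip": 255},{"delta_pos": [0,0,0],"angular": [0,0,0],"grip": 255},{"delta_pos": [0,0,0],"angular": [0,0,0],"grip": 255},{"delta_pos": [0,0,0],"angular": [0,0,0],"grip": 255}])

```text
time_s: 9.45
eef_pos: [0.5361, -0.0751, 0.2159]
ee_rot: [-0.026, 1.0, 0.006, -0.001]
force: [-0.3, 0.3, -0.4]
width: 0.369
```

```bash
python3 - <<'E'
from h import *
o=ctrl.get_obs();print(o['eef_pos'],o['ee_rot'],o['force'],o['torque'])
f=grab('side'); save(f,'s6',(300,130,100,75))
E
```

```text
[ 0.53613068 -0.07506308  0.21590946] [-2.58351931e-02  9.99650540e-01  5.52160817e-03 -9.22788147e-04] [-0.26487574  0.3150525  -0.38081746] [-0.02565855  0.00492077 -0.00725216]
```

View pics/s6.png

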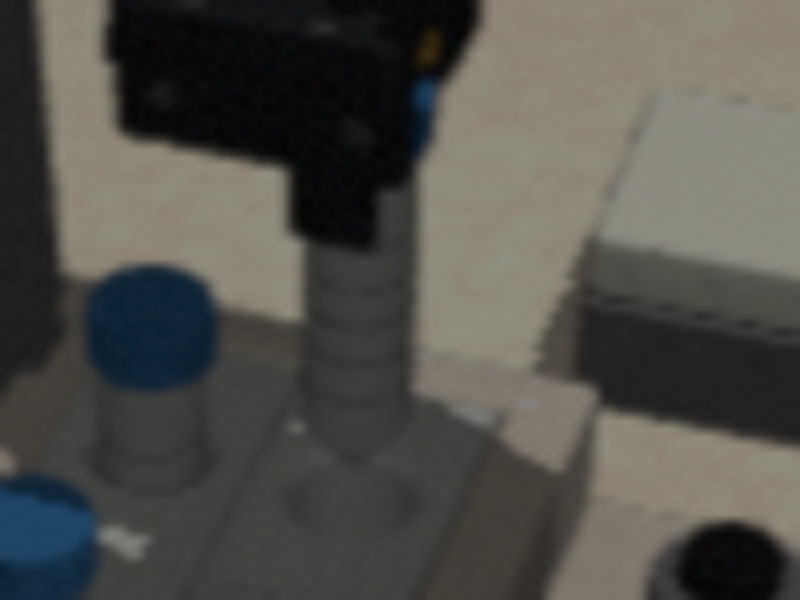

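Call:
apply_moves(deltas=[{"delta_pos": [0,1,-5],"angular": [0,0,0],"grip": 255},{"delta_pos": [0,0,-5],"angular": [0,0,0],"grip": 255},{"delta_pos": [0,0,-5],"angular": [0,0,0],"grip": 255},{"delta_pos": [0,0,-5],"angular": [0,0,0],"grip": 255},{"delta_pos": [0,0,-5],"angular": [0,0,0],"grip": 255},{"delta_pos": [0,0,-5],"angular": [0,0,0],"grip": 255},{"delta_pos": [0,0,-5],"angular": [0,0,0],"grip": 255},{"delta_pos": [0,0,0],"angular": [0,0,0],"grip": 255},{"delta_pos": [0,0,0],"angular": [0,0,0],"grip": 255},{"delta_pos": [0,0,0],"angular": [0,0,0],"grip": 255}])

```text
time_s: 10.5
eef_pos: [0.5364, -0.0743, 0.1782]
ee_rot: [-0.026, 1.0, 0.005, -0.0]
force: [0.2, -0.2, -0.2]
width: 0.366
```

```bash
python3 - <<'E'
from h import *
o=ctrl.get_obs();print(o['eef_pos'],o['ee_rot'],o['force'],o['torque'])
E
```

```text
[ 0.53640045 -0.07432192  0.17822019] [-2.58406582e-02  9.99653146e-01  5.06510813e-03 -4.40013343e-04] [ 0.2190811  -0.23964225 -0.2045515 ] [-0.05772736  0.03418226  0.03464026]
```

No contact force and the tube is 37 mm into the well. I keep going down; home should be at TCP z ≈ 0.1326.

Call:
apply_moves(deltas=[{"delta_pos": [0,0,-5],"angular": [0,0,0],"grip": 255},{"delta_pos": [0,0,-5],"angular": [0,0,0],"grip": 255},{"delta_pos": [0,0,-5],"angular": [0,0,0],"grip": 255},{"delta_pos": [0,0,-5],"angular": [0,0,0],"grip": 255},{"delta_pos": [0,0,-5],"angular": [0,0,0],"grip": 255},{"delta_pos": [0,0,-5],"angular": [0,0,0],"grip": 255},{"delta_pos": [0,0,-5],"angular": [0,0,0],"grip": 255},{"delta_pos": [0,0,0],"angular": [0,0,0],"grip": 255},{"delta_pos": [0,0,0],"angular": [0,0,0],"grip": 255},{"delta_pos": [0,0,0],"angular": [0,0,0],"grip": 255}])

```text
time_s: 11.5
eef_pos: [0.5366, -0.0747, 0.1403]
ee_rot: [-0.026, 1.0, 0.005, -0.0]
force: [-0.3, 0.5, -1.1]
width: 0.364
```

```bash
python3 - <<'E'
from h import *
o=ctrl.get_obs();print(o['eef_pos'],o['ee_rot'],o['force'],o['torque'])
E
```

```text
[ 0.53664799 -0.07469152  0.14032022] [-2.58133599e-02  9.99655649e-01  4.71631860e-03 -1.02287875e-04] [-0.28332377  0.45212837 -1.11815297] [-0.08412218 -0.02263037  0.00941993]
```

Call:
apply_moves(deltas=[{"delta_pos": [0,0,-3],"angular": [0,0,0],"grip": 255},{"delta_pos": [0,0,-3],"angular": [0,0,0],"grip": 255},{"delta_pos": [0,0,-2],"angular": [0,0,0],"grip": 255},{"delta_pos": [0,0,0],"angular": [0,0,0],"grip": 255},{"delta_pos": [0,0,0],"angular": [0,0,0],"grip": 255},{"delta_pos": [0,0,0],"angular": [0,0,0],"grip": 255},{"delta_pos": [0,0,0],"angular": [0,0,0],"grip": 255},{"delta_pos": [0,0,0],"angular": [0,0,0],"grip": 255},{"delta_pos": [0,0,0],"angular": [0,0,0],"grip": 255},{"delta_pos": [0,0,0],"angular": [0,0,0],"grip": 255}])

```text
time_s: 12.5
eef_pos: [0.5375, -0.0752, 0.1329]
ee_rot: [-0.026, 1.0, 0.004, 0.001]
force: [-0.9, -1.8, 0.3]
width: 0.368
```

```bash
python3 - <<'E'
from h import *
o=ctrl.get_obs();print(o['eef_pos'],o['ee_rot'],o['force'],o['torque'])
f=grab('side'); save(f,'s7',(300,130,100,75))
E
```

```text
[ 0.53750857 -0.07522575  0.13287191] [-0.02587238  0.99965667  0.00401516  0.00101789] [-0.8798246  -1.80936173  0.27077961] [-0.10358506  0.06602255 -0.01516807]
```

View pics/s7.png

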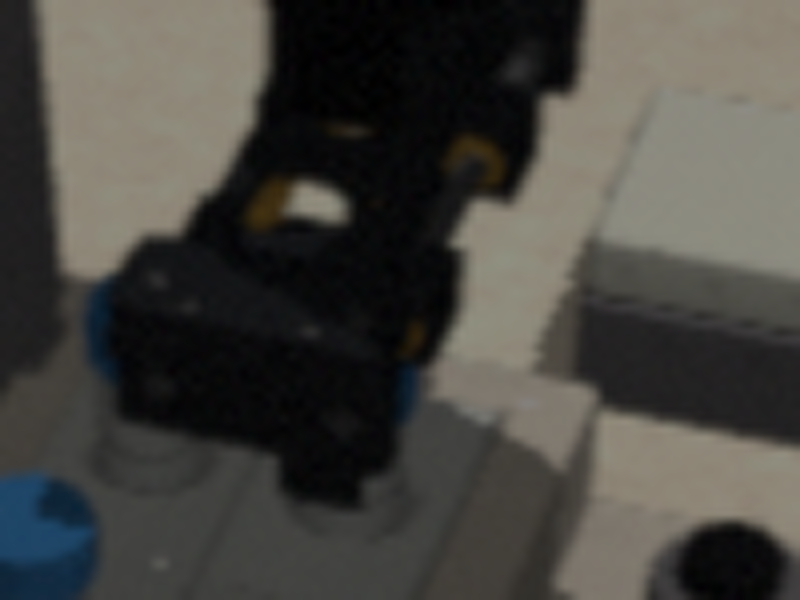

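Call:
apply_moves(deltas=[{"delta_pos": [0,0,-1],"angular": [0,0,0],"grip": 255},{"delta_pos": [0,0,0],"angular": [0,0,0],"grip": 120},{"delta_pos": [0,0,0],"angular": [0,0,0],"grip": 60},{"delta_pos": [0,0,0],"angular": [0,0,0],"grip": 0},{"delta_pos": [0,0,0],"angular": [0,0,0],"grip": 0},{"delta_pos": [0,0,0],"angular": [0,0,0],"grip": 0},{"delta_pos": [0,0,0],"angular": [0,0,0],"grip": 0},{"delta_pos": [0,0,0],"angular": [0,0,0],"grip": 0},{"delta_pos": [0,0,0],"angular": [0,0,0],"grip": 0},{"delta_pos": [0,0,0],"angular": [0,0,0],"grip": 0}])

```text
time_s: 13.55
eef_pos: [0.5371, -0.0743, 0.1314]
ee_rot: [-0.026, 1.0, 0.005, 0.001]
force: [-0.6, 0.0, -0.1]
width: 0.999
```

Call:
apply_moves(deltas=[{"delta_pos": [0,0,6],"angular": [0,0,0],"grip": 0},{"delta_pos": [0,0,12],"angular": [0,0,0],"grip": 0},{"delta_pos": [0,0,18],"angular": [0,0,0],"grip": 0},{"delta_pos": [0,0,18],"angular": [0,0,0],"grip": 0},{"delta_pos": [0,0,18],"angular": [0,0,0],"grip": 0},{"delta_pos": [0,0,18],"angular": [0,0,0],"grip": 0},{"delta_pos": [0,0,10],"angular": [0,0,0],"grip": 0},{"delta_pos": [-10,10,0],"angular": [0,0,0],"grip": 0},{"delta_pos": [-20,20,0],"angular": [0,0,0],"grip": 0},{"delta_pos": [-20,20,0],"angular": [0,0,0],"grip": 0}])

```text
time_s: 14.55
eef_pos: [0.4862, -0.0241, 0.2409]
ee_rot: [-0.024, 1.0, 0.004, 0.003]
force: [-0.6, 0.2, -0.2]
width: 1.0
```

```bash
python3 - <<'E'
from h import *
o=ctrl.get_obs();print(o['eef_pos'],o['ee_rot'],o['force'],o['qpos'])
f=grab('side'); save(f,'s8',(240,110,160,120)); g=grab('top'); save(g,'t8',(300,120,160,192))
E
```

```text
[ 0.48615609 -0.02407369  0.24090263] [-0.02431906  0.99969267  0.00410067  0.00251636] [-0.64290247  0.18583241 -0.20512537] [-0.30010693 -0.02553296  1.82332374  0.00962951  1.3416562  -1.92172393]
```

View pics/s8.png

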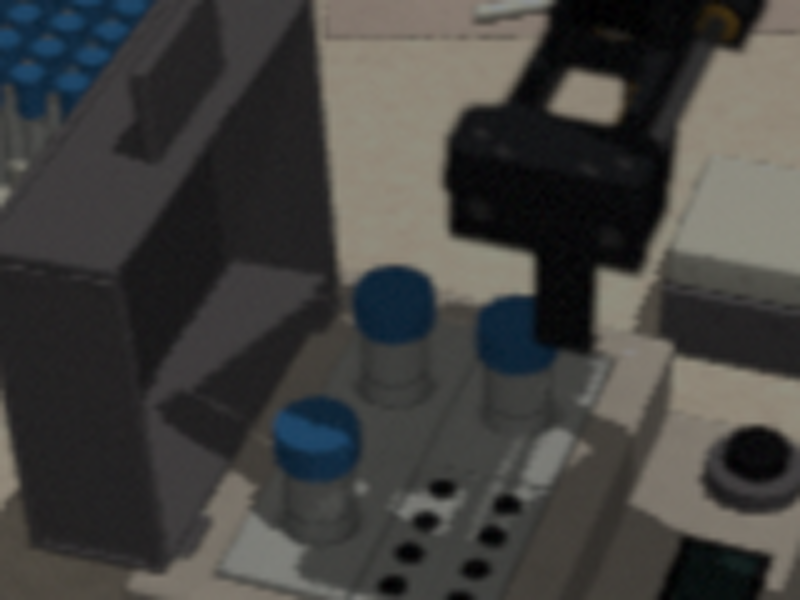

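View pics/t8.png

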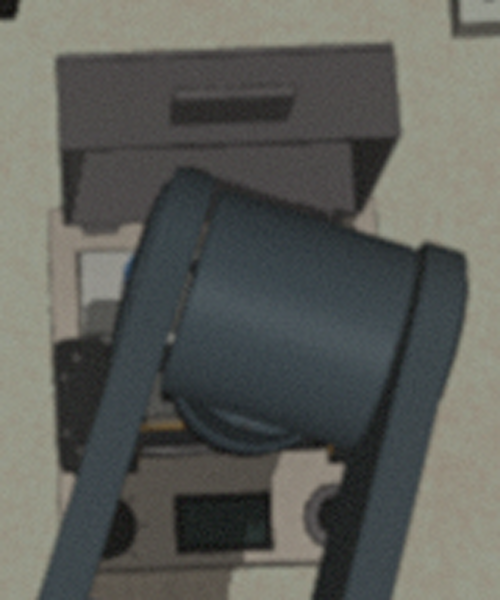

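Tube stands home: its cap is level with its neighbours and the forces are nil. The hood will later get in the gripper body's way at the dial, so I'll turn the dial now, before closing it.

```bash
python3 - <<'E'
from h import *
f=load('side'); save(f,'s9',(340,210,60,60))
E
```

```text
(no output)
```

View pics/s9.png

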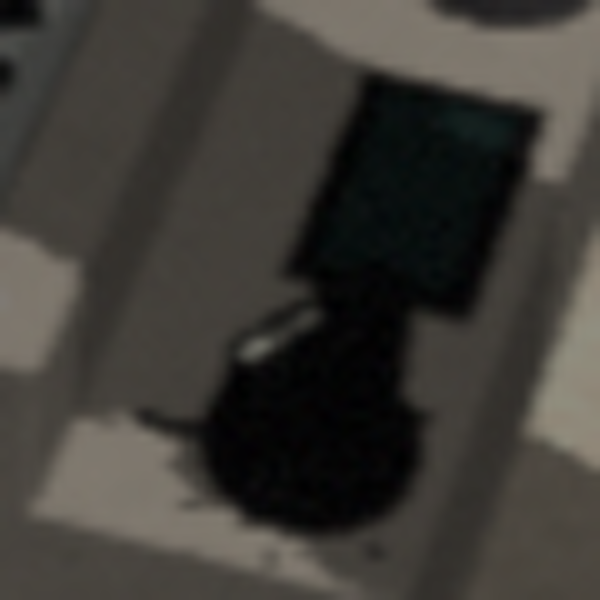

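```bash
python3 - <<'E'
from h import *
f=load('side')
a=world(f,340+320/10,210+308/10,.118); b=world(f,340+243/10,210+354/10,.118)
print(a,b,np.degrees(np.arctan2(*(b-a)[1::-1])))
print('disc',world(f,340+311/10,210+435/10,.086))
E
```

```text
[0.4359963  0.04390097 0.118     ] [0.44570885 0.06093506 0.118     ] 60.308962915048276
disc [0.43486443 0.04689015 0.086     ]
```

Call:
apply_moves(deltas=[{"delta_pos": [-5,7,0],"angular": [0,0,0.1],"grip": 153},{"delta_pos": [-5,7,0],"angular": [0,0,0.1],"grip": 153},{"delta_pos": [-5,7,0],"angular": [0,0,0.1],"grip": 153},{"delta_pos": [-5,7,-5],"angular": [0,0,0.1],"grip": 153},{"delta_pos": [-5,7,-10],"angular": [0,0,0.1],"grip": 153},{"delta_pos": [-5,7,-10],"angular": [0,0,0.1],"grip": 153},{"delta_pos": [-5,7,-10],"angular": [0,0,0.1],"grip": 153},{"delta_pos": [-5,7,-10],"angular": [0,0,0.1],"grip": 153},{"delta_pos": [-5,7,-10],"angular": [0,0,0.1],"grip": 153},{"delta_pos": [-5,7,-5],"angular": [0,0,0.1],"grip": 153}])

```text
time_s: 15.65
eef_pos: [0.43, 0.0504, 0.1746]
ee_rot: [-0.519, 0.855, 0.005, -0.002]
force: [0.4, 0.2, 0.5]
width: 0.401
```

```bash
cat >> h.py <<'E'
def st():
    from scipy.spatial.transform import Rotation as Ro
    o=ctrl.get_obs(); R=Ro.from_quat(o['ee_rot']).as_matrix()
    print('t',o['time_s'],'pos',o['eef_pos'].round(4),'jaw',round(float(np.degrees(np.arctan2(R[1,1],R[0,1]))),1),'z',R[:,2].round(3),'F',np.round(o['force'],1),'T',np.round(o['torque'],2),'w',round(o['width']*88,1),'q6',round(o['qpos'][5],2),'vel',np.abs(o['joint_velocities']).max().round(3))
    return o
E
python3 -c "from h import *; st()"
```

```text
t 15.65 pos [0.43   0.0504 0.1746] jaw 152.5 z [-0.009  0.007 -1.   ] F [0.4 0.2 0.5] T [0.06 0.03 0.03] w 35.3 q6 -2.83 vel 0.876
```

Call:
apply_moves(deltas=[{"delta_pos": [3,-5,0],"angular": [-0.007,-0.009,-0.08],"grip": 153},{"delta_pos": [0,0,0],"angular": [0,0,0],"grip": 153},{"delta_pos": [0,0,0],"angular": [0,0,0],"grip": 153},{"delta_pos": [0,0,0],"angular": [0,0,0],"grip": 153},{"delta_pos": [0,0,0],"angular": [0,0,0],"grip": 153},{"delta_pos": [0,0,0],"angular": [0,0,0],"grip": 153},{"delta_pos": [0,0,0],"angular": [0,0,0],"grip": 153},{"delta_pos": [0,0,0],"angular": [0,0,0],"grip": 153},{"delta_pos": [0,0,0],"angular": [0,0,0],"grip": 153},{"delta_pos": [0,0,0],"angular": [0,0,0],"grip": 153}])

```text
time_s: 16.65
eef_pos: [0.4311, 0.0462, 0.1724]
ee_rot: [-0.487, 0.873, 0.001, -0.001]
force: [0.4, 1.1, 0.8]
width: 0.401
```

```bash
python3 -c "
from h import *; st(); f=grab('side'); save(f,'s10',(310,180,120,90))"
```

```text
t 16.65 pos [0.4311 0.0462 0.1724] jaw 148.3 z [-0.003  0.001 -1.   ] F [0.4 1.1 0.8] T [0.04 0.04 0.01] w 35.3 q6 -2.76 vel 0.002
```

View pics/s10.png

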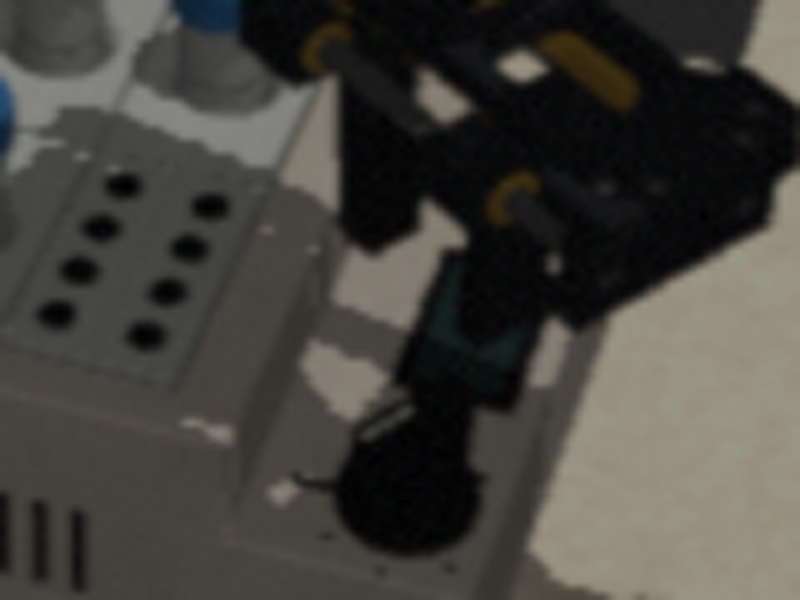

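Call:
apply_moves(deltas=[{"delta_pos": [3,-1,-6],"angular": [0,0,0.035],"grip": 153},{"delta_pos": [0,0,-8],"angular": [0,0,0],"grip": 153},{"delta_pos": [0,0,-9],"angular": [0,0,0],"grip": 153},{"delta_pos": [0,0,-9],"angular": [0,0,0],"grip": 153},{"delta_pos": [0,0,-8],"angular": [0,0,0],"grip": 153},{"delta_pos": [0,0,-8],"angular": [0,0,0],"grip": 153},{"delta_pos": [0,0,0],"angular": [0,0,0],"grip": 153},{"delta_pos": [0,0,0],"angular": [0,0,0],"grip": 153},{"delta_pos": [0,0,0],"angular": [0,0,0],"grip": 153},{"delta_pos": [0,0,0],"angular": [0,0,0],"grip": 153}])

```text
time_s: 17.7
eef_pos: [0.4334, 0.0455, 0.1204]
ee_rot: [-0.502, 0.865, 0.002, -0.002]
force: [0.1, 0.2, -0.4]
width: 0.4
```

```bash
python3 -c "
from h import *; st(); f=grab('side'); save(f,'s11',(330,180,100,75))"
```

```text
t 17.7 pos [0.4334 0.0455 0.1204] jaw 150.2 z [-0.005  0.001 -1.   ] F [ 0.1  0.2 -0.4] T [0.05 0.1  0.01] w 35.2 q6 -2.79 vel 0.003
```

View pics/s11.png

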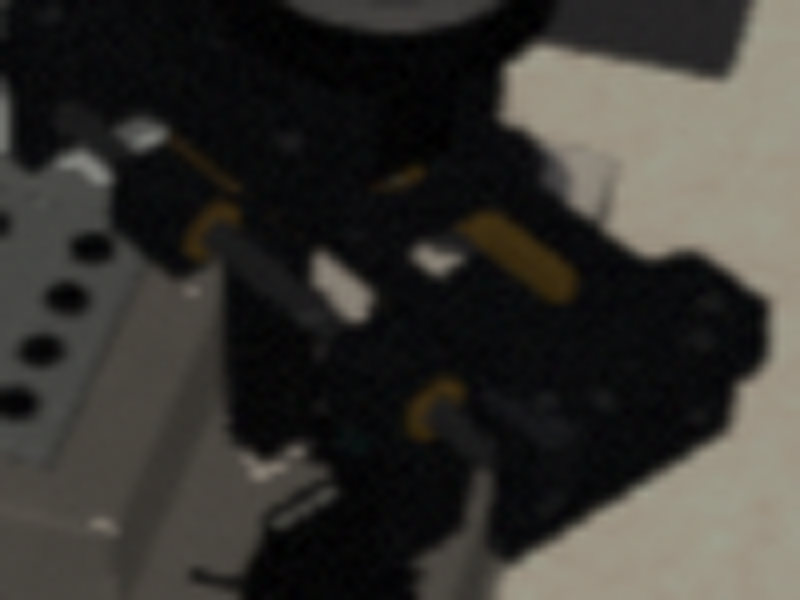

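Call:
apply_moves(deltas=[{"delta_pos": [1,0,-6],"angular": [0,0,0],"grip": 153},{"delta_pos": [0,0,-6],"angular": [0,0,0],"grip": 153},{"delta_pos": [0,0,-6],"angular": [0,0,0],"grip": 153},{"delta_pos": [0,0,-5],"angular": [0,0,0],"grip": 153},{"delta_pos": [0,0,0],"angular": [0,0,0],"grip": 153},{"delta_pos": [0,0,0],"angular": [0,0,0],"grip": 190},{"delta_pos": [0,0,0],"angular": [0,0,0],"grip": 230},{"delta_pos": [0,0,0],"angular": [0,0,0],"grip": 255},{"delta_pos": [0,0,0],"angular": [0,0,0],"grip": 255},{"delta_pos": [0,0,0],"angular": [0,0,0],"grip": 255}], squeeze=10)

```text
time_s: 18.75
eef_pos: [0.436, 0.0448, 0.0958]
ee_rot: [-0.502, 0.865, 0.0, -0.0]
force: [1.6, 0.3, -2.6]
width: 0.144
```

```bash
python3 -c "
from h import *; st()"
```

```text
t 18.75 pos [0.436  0.0448 0.0958] jaw 150.2 z [-0.001  0.    -1.   ] F [ 1.6  0.3 -2.6] T [ 0.07 -0.07 -0.01] w 12.7 q6 -2.79 vel 0.002
```

Call:
apply_moves(deltas=[{"delta_pos": [0,0,0],"angular": [0,0,-0.06],"grip": 255},{"delta_pos": [0,0,0],"angular": [0,0,-0.1],"grip": 255},{"delta_pos": [0,0,0],"angular": [0,0,-0.1],"grip": 255},{"delta_pos": [0,0,0],"angular": [0,0,-0.1],"grip": 255},{"delta_pos": [0,0,0],"angular": [0,0,-0.1],"grip": 255},{"delta_pos": [0,0,0],"angular": [0,0,-0.1],"grip": 255},{"delta_pos": [0,0,0],"angular": [0,0,-0.1],"grip": 255},{"delta_pos": [0,0,0],"angular": [0,0,-0.1],"grip": 255},{"delta_pos": [0,0,0],"angular": [0,0,0],"grip": 255},{"delta_pos": [0,0,0],"angular": [0,0,0],"grip": 255}])

```text
time_s: 19.75
eef_pos: [0.4369, 0.0437, 0.0958]
ee_rot: [-0.132, 0.991, -0.001, 0.001]
force: [2.0, -0.6, -3.5]
width: 0.146
```

```bash
python3 -c "
from h import *; st()"
```

```text
t 19.75 pos [0.4369 0.0437 0.0958] jaw 105.1 z [ 0.001 -0.002 -1.   ] F [ 2.  -0.6 -3.5] T [-0.03 -0.2  -0.01] w 12.8 q6 -2.0 vel 0.009
```

Call:
apply_moves(deltas=[{"delta_pos": [0,0,0],"angular": [0,0,-0.08],"grip": 255},{"delta_pos": [0,0,0],"angular": [0,0,-0.08],"grip": 255},{"delta_pos": [0,0,0],"angular": [0,0,-0.06],"grip": 255},{"delta_pos": [0,0,0],"angular": [0,0,0],"grip": 255},{"delta_pos": [0,0,0],"angular": [0,0,0],"grip": 255},{"delta_pos": [0,0,0],"angular": [0,0,0],"grip": 255},{"delta_pos": [0,0,0],"angular": [0,0,0],"grip": 200},{"delta_pos": [0,0,0],"angular": [0,0,0],"grip": 153},{"delta_pos": [0,0,0],"angular": [0,0,0],"grip": 153},{"delta_pos": [0,0,0],"angular": [0,0,0],"grip": 153}])

```text
time_s: 20.75
eef_pos: [0.4367, 0.0438, 0.0963]
ee_rot: [-0.027, 1.0, -0.001, 0.0]
force: [-1.2, -0.2, 1.2]
width: 0.394
```

```bash
python3 -c "
from h import *; st()"
```

```text
t 20.75 pos [0.4367 0.0438 0.0963] jaw 93.1 z [ 0.    -0.003 -1.   ] F [-1.2 -0.2  1.2] T [0.08 0.03 0.  ] w 34.7 q6 -1.79 vel 0.005
```

Call:
apply_moves(deltas=[{"delta_pos": [0,0,10],"angular": [0,0,0],"grip": 153},{"delta_pos": [0,0,15],"angular": [0,0,0],"grip": 153},{"delta_pos": [0,0,25],"angular": [0,0,0],"grip": 255},{"delta_pos": [0,0,30],"angular": [0,0,0],"grip": 255},{"delta_pos": [0,0,35],"angular": [0,0,0],"grip": 255},{"delta_pos": [0,0,35],"angular": [0,0,0],"grip": 255},{"delta_pos": [0,0,35],"angular": [0,0,0],"grip": 255},{"delta_pos": [0,0,35],"angular": [0,0,0],"grip": 255},{"delta_pos": [0,0,25],"angular": [0,0,0],"grip": 255},{"delta_pos": [0,0,10],"angular": [0,0,0],"grip": 255}])

```text
time_s: 21.75
eef_pos: [0.4317, 0.045, 0.3665]
ee_rot: [-0.028, 1.0, -0.001, -0.0]
force: [0.9, -0.1, 0.6]
width: 0.006
```

```bash
python3 -c "
from h import *; st(); f=grab('side'); save(f,'s12',(220,80,200,200)); g=grab('top'); save(g,'t12',(300,120,144,192))"
```

```text
t 21.75 pos [0.4317 0.045  0.3665] jaw 93.2 z [-0.001 -0.002 -1.   ] F [ 0.9 -0.1  0.6] T [-0.03 -0.04 -0.02] w 0.5 q6 -1.8 vel 0.207
```

View pics/s12.png

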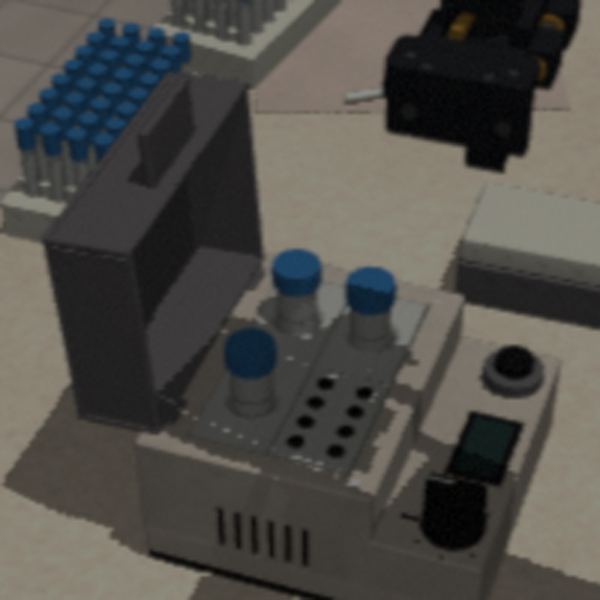

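View pics/t12.png

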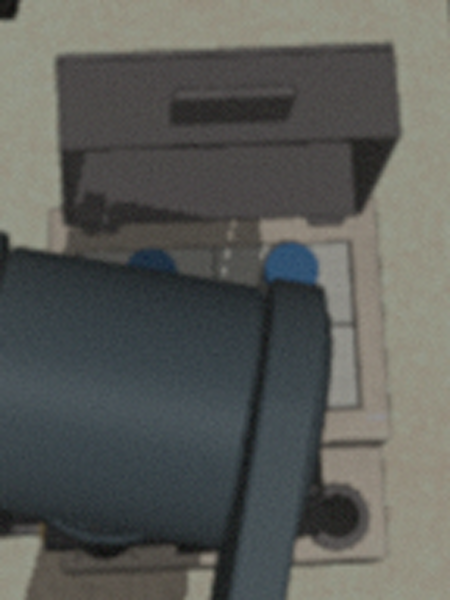

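Call:
apply_moves(deltas=[{"delta_pos": [15,-4,0],"angular": [0,0,0],"grip": 255},{"delta_pos": [26,-7,0],"angular": [0,0,0],"grip": 255},{"delta_pos": [28,-8,0],"angular": [0,0,0],"grip": 255},{"delta_pos": [30,-8,0],"angular": [0,0,0],"grip": 255},{"delta_pos": [30,-8,0],"angular": [0,0,0],"grip": 255},{"delta_pos": [30,-8,0],"angular": [0,0,0],"grip": 255},{"delta_pos": [30,-8,0],"angular": [0,0,0],"grip": 255},{"delta_pos": [30,-8,0],"angular": [0,0,0],"grip": 255},{"delta_pos": [26,-6,0],"angular": [0,0,0],"grip": 255},{"delta_pos": [10,-4,0],"angular": [0,0,0],"grip": 255}])

```text
time_s: 22.85
eef_pos: [0.6876, -0.0247, 0.3409]
ee_rot: [-0.029, 0.999, 0.003, -0.017]
force: [-0.2, -0.0, 0.7]
width: 0.008
```

```bash
python3 -c "
from h import *; st()"
```

```text
t 22.85 pos [ 0.6876 -0.0247  0.3409] jaw 93.3 z [-0.033  0.005 -0.999] F [-0.2 -0.   0.7] T [ 0.11  0.01 -0.  ] w 0.7 q6 -1.83 vel 0.289
```

Call:
apply_moves(deltas=[{"delta_pos": [0,0,5],"angular": [-0.005,-0.033,0],"grip": 255},{"delta_pos": [0,0,0],"angular": [0,0,0],"grip": 255},{"delta_pos": [0,0,0],"angular": [0,0,0],"grip": 255},{"delta_pos": [0,0,0],"angular": [0,0,0],"grip": 255},{"delta_pos": [0,0,0],"angular": [0,0,0],"grip": 255},{"delta_pos": [0,0,0],"angular": [0,0,0],"grip": 255},{"delta_pos": [0,0,0],"angular": [0,0,0],"grip": 255},{"delta_pos": [0,0,0],"angular": [0,0,0],"grip": 255},{"delta_pos": [0,0,0],"angular": [0,0,0],"grip": 255},{"delta_pos": [0,0,0],"angular": [0,0,0],"grip": 255}])

```text
time_s: 23.85
eef_pos: [0.6854, -0.0248, 0.3346]
ee_rot: [-0.028, 1.0, 0.002, -0.008]
force: [-0.2, -0.0, -0.1]
width: 0.005
```

```bash
python3 -c "
from h import *; st(); f=grab('side'); save(f,'s13',(220,50,160,120)); g=grab('top'); save(g,'t13',(300,120,144,192))"
```

```text
t 23.85 pos [ 0.6854 -0.0248  0.3346] jaw 93.2 z [-0.017  0.003 -1.   ] F [-0.2 -0.  -0.1] T [0.04 0.   0.  ] w 0.4 q6 -1.84 vel 0.004
```

View pics/s13.png

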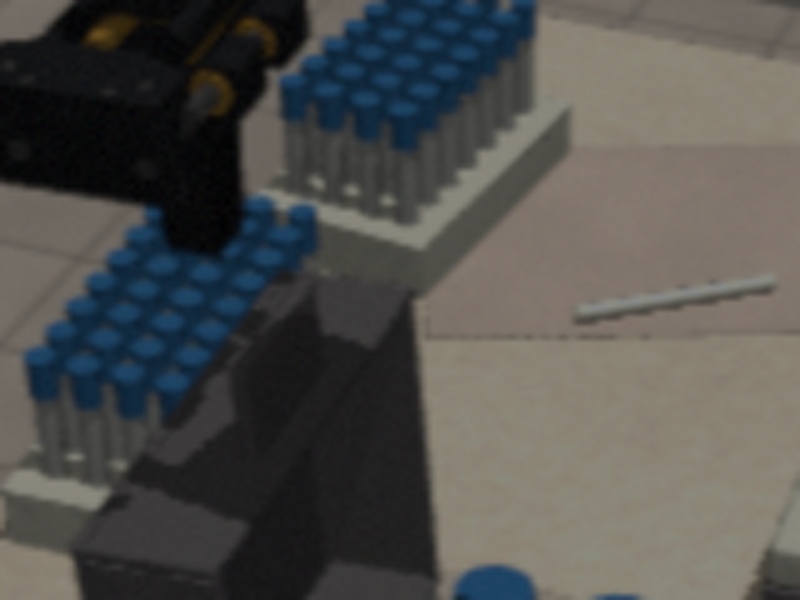

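View pics/t13.png

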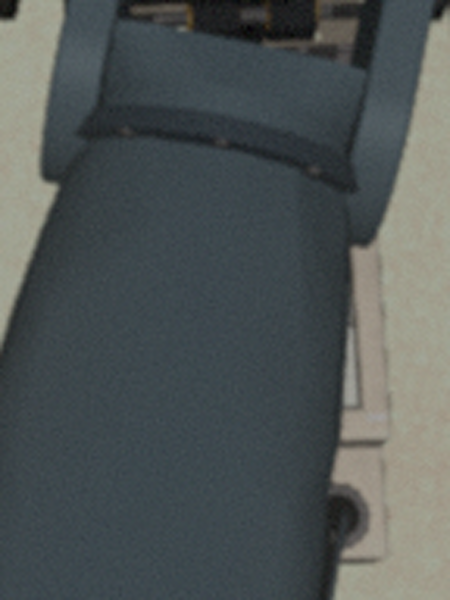

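Call:
apply_moves(deltas=[{"delta_pos": [0,0,-6],"angular": [0,-0.015,0],"grip": 255},{"delta_pos": [0,0,-8],"angular": [0,0,0],"grip": 255},{"delta_pos": [0,0,-8],"angular": [0,0,0],"grip": 255},{"delta_pos": [0,0,-8],"angular": [0,0,0],"grip": 255},{"delta_pos": [0,0,-8],"angular": [0,0,0],"grip": 255},{"delta_pos": [0,0,-6],"angular": [0,0,0],"grip": 255},{"delta_pos": [0,0,0],"angular": [0,0,0],"grip": 255},{"delta_pos": [0,0,0],"angular": [0,0,0],"grip": 255},{"delta_pos": [0,0,0],"angular": [0,0,0],"grip": 255},{"delta_pos": [0,0,0],"angular": [0,0,0],"grip": 255}])

```text
time_s: 24.95
eef_pos: [0.6849, -0.0247, 0.2852]
ee_rot: [-0.028, 1.0, 0.002, -0.001]
force: [0.1, -0.1, -0.5]
width: 0.007
```

```bash
python3 -c "
from h import *; st(); f=grab('side'); save(f,'s14',(220,50,160,120))"
```

```text
t 24.95 pos [ 0.6849 -0.0247  0.2852] jaw 93.2 z [-0.002  0.003 -1.   ] F [ 0.1 -0.1 -0.5] T [0.03 0.02 0.01] w 0.6 q6 -1.84 vel 0.006
```

View pics/s14.png

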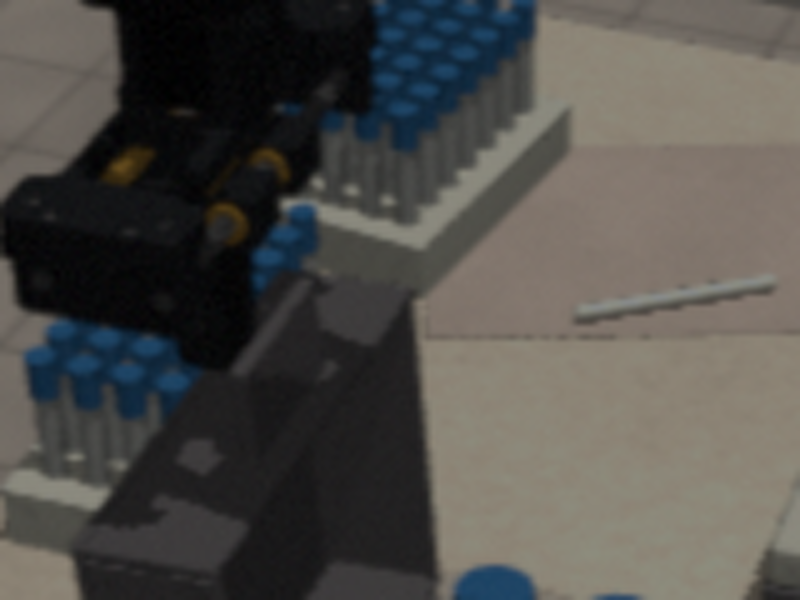

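```bash
cat > lid.py <<'E'
import numpy as np,sys
hx,hz=0.6335,0.115
def P(th,s=171,w=9,pen=2):
    h=20+w*np.sin(th)-pen
    return np.array([hx*1e3-s*np.cos(th)+h*np.sin(th),hz*1e3+s*np.sin(th)+h*np.cos(th)])
if __name__=='__main__':
    from scipy.optimize import brentq
    for th in np.arange(1.65,-0.01,-0.1): print(round(th,2),P(th).round(1), (P(th-.1)-P(th)).round(1))
E
python3 lid.py
```

```text
1.65 [673.9 283.3] [-17.    3.2]
1.55 [656.9 286.5] [-17.3   1.5]
1.45 [639.6 288. ] [-17.5  -0.3]
1.35 [622.2 287.7] [-17.4  -2.1]
1.25 [604.8 285.6] [-17.2  -3.9]
1.15 [587.6 281.8] [-16.8  -5.6]
1.05 [570.8 276.2] [-16.2  -7.3]
0.95 [554.6 268.8] [-15.4  -9. ]
0.85 [539.2 259.8] [-14.4 -10.6]
0.75 [524.8 249.2] [-13.3 -12.1]
0.65 [511.6 237.2] [-12.  -13.4]
0.55 [499.6 223.7] [-10.5 -14.6]
0.45 [489.1 209.1] [ -9.  -15.7]
0.35 [480.1 193.4] [ -7.3 -16.5]
0.25 [472.8 176.9] [ -5.5 -17.2]
0.15 [467.3 159.7] [ -3.7 -17.7]
0.05 [463.6 142. ] [ -1.8 -18. ]
```

Call:
apply_moves(deltas=[{"delta_pos": [-6,0,0],"angular": [0,0,0],"grip": 255},{"delta_pos": [-6,0,0],"angular": [0,0,0],"grip": 255},{"delta_pos": [-8,0,1],"angular": [0,0,0],"grip": 255},{"delta_pos": [-8,-1,1],"angular": [0,0,0],"grip": 255},{"delta_pos": [-8,0,1],"angular": [0,0,0],"grip": 255},{"delta_pos": [-8,-1,0],"angular": [0,0,0],"grip": 255},{"delta_pos": [-8,0,0],"angular": [0,0,0],"grip": 255},{"delta_pos": [-8,-1,0],"angular": [0,0,0],"grip": 255},{"delta_pos": [0,0,0],"angular": [0,0,0],"grip": 255},{"delta_pos": [0,0,0],"angular": [0,0,0],"grip": 255}])

```text
time_s: 26.0
eef_pos: [0.621, -0.0276, 0.2902]
ee_rot: [-0.028, 1.0, 0.002, 0.003]
force: [4.2, 0.2, -1.4]
width: 0.005
```

```bash
python3 -c "
from h import *; st(); f=grab('side'); save(f,'s15',(220,50,160,120))"
```

```text
t 26.0 pos [ 0.621  -0.0276  0.2902] jaw 93.2 z [ 0.005  0.003 -1.   ] F [ 4.2  0.2 -1.4] T [ 0.12 -0.67 -0.  ] w 0.4 q6 -1.87 vel 0.009
```

View pics/s15.png

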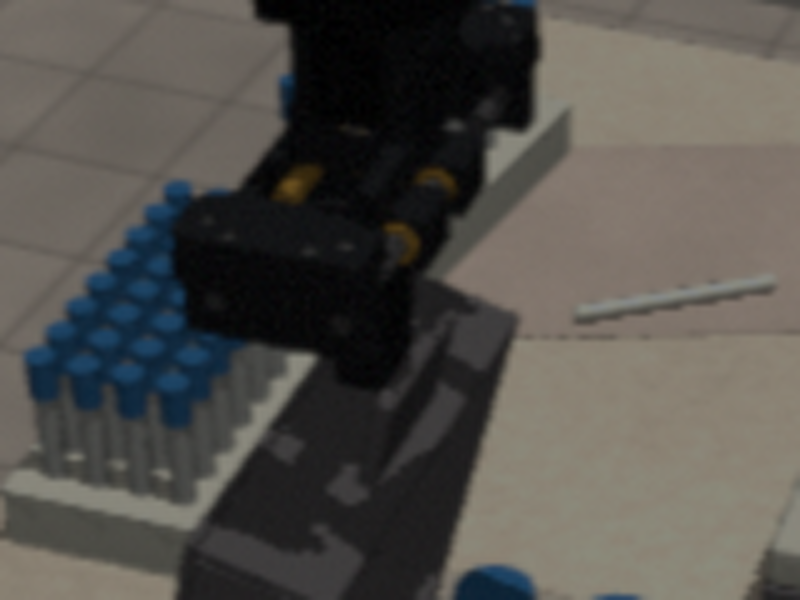

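Call:
apply_moves(deltas=[{"delta_pos": [-9,0,-2],"angular": [0,0,0],"grip": 255},{"delta_pos": [-11,-1,-2],"angular": [0,0,0],"grip": 255},{"delta_pos": [-11,0,-3],"angular": [0,0,0],"grip": 255},{"delta_pos": [-11,-1,-4],"angular": [0,0,0],"grip": 255},{"delta_pos": [-11,0,-4],"angular": [0,0,0],"grip": 255},{"delta_pos": [-11,-1,-5],"angular": [0,0,0],"grip": 255},{"delta_pos": [-11,0,-6],"angular": [0,0,0],"grip": 255},{"delta_pos": [-10,-1,-7],"angular": [0,0,0],"grip": 255},{"delta_pos": [-9,0,-7],"angular": [0,0,0],"grip": 255},{"delta_pos": [0,0,0],"angular": [0,0,0],"grip": 255}])

```text
time_s: 27.05
eef_pos: [0.5261, -0.0321, 0.2515]
ee_rot: [-0.029, 1.0, 0.001, 0.007]
force: [0.3, 0.2, 0.4]
width: 0.005
```

```bash
python3 -c "
from h import *; st(); f=grab('side'); save(f,'s16',(220,50,160,120))"
```

```text
t 27.05 pos [ 0.5261 -0.0321  0.2515] jaw 93.3 z [ 0.013  0.002 -1.   ] F [0.3 0.2 0.4] T [ 0.02 -0.04  0.02] w 0.5 q6 -1.92 vel 0.027
```

View pics/s16.png

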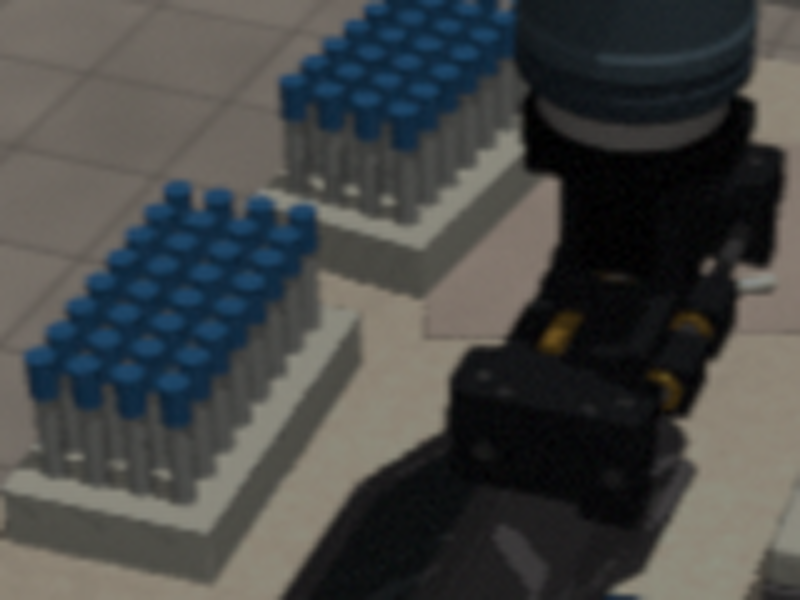

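Call:
apply_moves(deltas=[{"delta_pos": [-8,0,-7],"angular": [0,0,0],"grip": 255},{"delta_pos": [-8,-1,-8],"angular": [0,0,0],"grip": 255},{"delta_pos": [-7,0,-8],"angular": [0,0,0],"grip": 255},{"delta_pos": [-7,-1,-9],"angular": [0,0,0],"grip": 255},{"delta_pos": [-6,0,-9],"angular": [0,0,0],"grip": 255},{"delta_pos": [-6,-1,-10],"angular": [0,0,0],"grip": 255},{"delta_pos": [-5,0,-10],"angular": [0,0,0],"grip": 255},{"delta_pos": [-4,0,-10],"angular": [0,0,0],"grip": 255},{"delta_pos": [-3,0,-10],"angular": [0,0,0],"grip": 255},{"delta_pos": [0,0,0],"angular": [0,0,0],"grip": 255}])

```text
time_s: 28.1
eef_pos: [0.468, -0.0354, 0.1645]
ee_rot: [-0.029, 1.0, 0.001, 0.007]
force: [-0.7, 0.2, 0.7]
width: 0.004
```

```bash
python3 -c "
from h import *; st(); f=grab('side'); save(f,'s17',(220,80,200,150))"
```

```text
t 28.1 pos [ 0.468  -0.0354  0.1645] jaw 93.3 z [ 0.013  0.002 -1.   ] F [-0.7  0.2  0.7] T [-0.01 -0.03 -0.04] w 0.3 q6 -1.96 vel 0.01
```

View pics/s17.png

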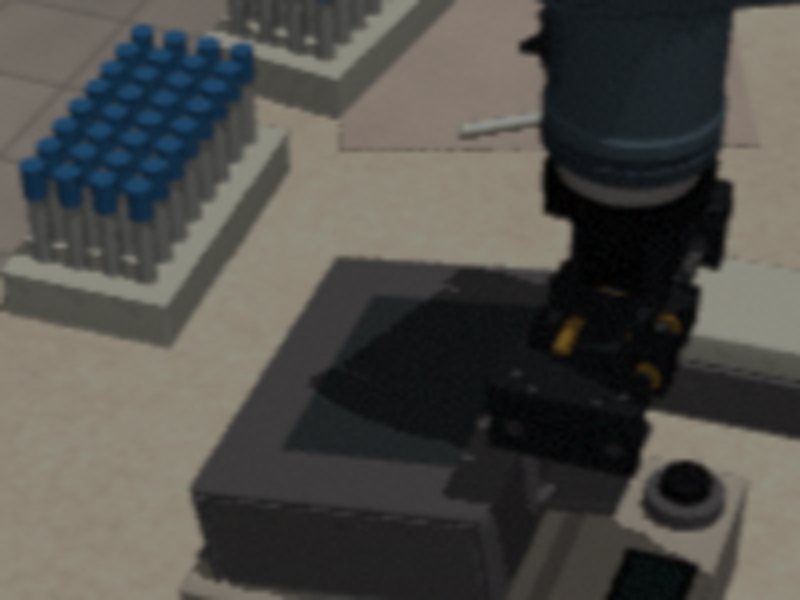

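Call:
apply_moves(deltas=[{"delta_pos": [-1,0,-5],"angular": [0,0,0],"grip": 255},{"delta_pos": [-1,0,-5],"angular": [0,0,0],"grip": 255},{"delta_pos": [-1,0,-5],"angular": [0,0,0],"grip": 255},{"delta_pos": [0,0,-5],"angular": [0,0,0],"grip": 255},{"delta_pos": [0,0,-5],"angular": [0,0,0],"grip": 255},{"delta_pos": [0,0,-5],"angular": [0,0,0],"grip": 255},{"delta_pos": [0,0,-4],"angular": [0,0,0],"grip": 255},{"delta_pos": [0,0,-3],"angular": [0,0,0],"grip": 255},{"delta_pos": [0,0,0],"angular": [0,0,0],"grip": 255},{"delta_pos": [0,0,0],"angular": [0,0,0],"grip": 255}])

```text
time_s: 29.15
eef_pos: [0.4663, -0.0357, 0.1366]
ee_rot: [-0.03, 1.0, -0.0, 0.006]
force: [-0.4, 0.4, 0.2]
width: 0.005
```

```bash
python3 -c "
from h import *; st(); f=grab('side'); save(f,'s18',(220,80,200,150))"
```

```text
t 29.15 pos [ 0.4663 -0.0357  0.1366] jaw 93.5 z [ 0.013 -0.    -1.   ] F [-0.4  0.4  0.2] T [ 0.03 -0.03  0.02] w 0.4 q6 -1.97 vel 0.004
```

View pics/s18.png

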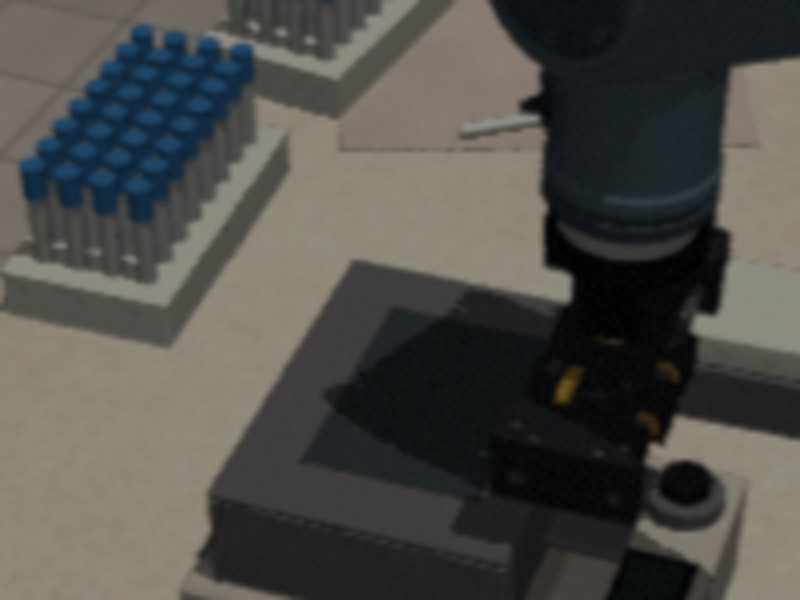

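Call:
apply_moves(deltas=[{"delta_pos": [0,0,-2],"angular": [0,0,0],"grip": 255},{"delta_pos": [0,0,-2],"angular": [0,0,0],"grip": 255},{"delta_pos": [0,0,-2],"angular": [0,0,0],"grip": 255},{"delta_pos": [0,0,-2],"angular": [0,0,0],"grip": 255},{"delta_pos": [0,0,-2],"angular": [0,0,0],"grip": 255},{"delta_pos": [0,0,-2],"angular": [0,0,0],"grip": 255},{"delta_pos": [0,0,-3],"angular": [0,0,0],"grip": 255},{"delta_pos": [0,0,-3],"angular": [0,0,0],"grip": 255},{"delta_pos": [0,0,-3],"angular": [0,0,0],"grip": 255},{"delta_pos": [0,0,-3],"angular": [0,0,0],"grip": 255}])

```text
time_s: 30.2
eef_pos: [0.4665, -0.0357, 0.1351]
ee_rot: [-0.033, 0.999, -0.001, 0.002]
force: [-15.9, 3.7, 36.5]
width: 0.008
```

```bash
python3 -c "
from h import *; st()"
```

```text
t 30.2 pos [ 0.4665 -0.0357  0.1351] jaw 93.7 z [ 0.003 -0.001 -1.   ] F [-15.9   3.7  36.5] T [ 0.64  2.71 -0.02] w 0.7 q6 -1.97 vel 0.009
```

Firm stop with the lip face at 0.135, which is the closed height (0.115 + 0.020). Next I back off and look.

Call:
apply_moves(deltas=[{"delta_pos": [0,0,3],"angular": [0,0,0],"grip": 255},{"delta_pos": [-2,0,8],"angular": [0,0,0],"grip": 255},{"delta_pos": [-6,0,14],"angular": [0,0,0],"grip": 255},{"delta_pos": [-10,-5,18],"angular": [0,0,0],"grip": 255},{"delta_pos": [-10,-10,18],"angular": [0,0,0],"grip": 255},{"delta_pos": [-10,-15,18],"angular": [0,0,0],"grip": 255},{"delta_pos": [-5,-20,18],"angular": [0,0,0],"grip": 255},{"delta_pos": [-3,-20,5],"angular": [0,0,0],"grip": 255},{"delta_pos": [0,-10,0],"angular": [0,0,0],"grip": 255},{"delta_pos": [0,0,0],"angular": [0,0,0],"grip": 255}])

```text
time_s: 31.2
eef_pos: [0.4162, -0.1169, 0.2376]
ee_rot: [-0.033, 0.999, 0.001, -0.001]
force: [0.8, 0.7, -0.5]
width: 0.007
```

```bash
python3 -c "
from h import *; st(); f=grab('side'); save(f,'s19',(220,110,200,200)); save(f,'s19d',(340,210,60,60)); g=grab('top'); save(g,'t19',(300,120,144,192))"
```

```text
t 31.2 pos [ 0.4162 -0.1169  0.2376] jaw 93.8 z [-0.002  0.002 -1.   ] F [ 0.8  0.7 -0.5] T [-0.01 -0.02  0.01] w 0.7 q6 -2.19 vel 0.011
```

View pics/s19.png

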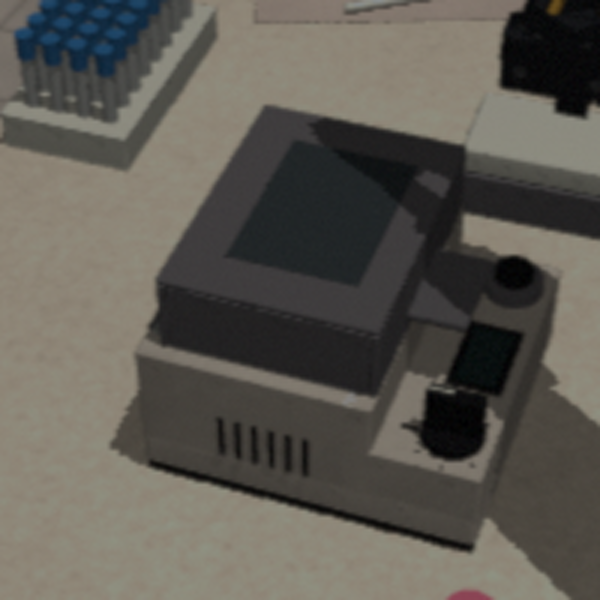

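View pics/t19.png

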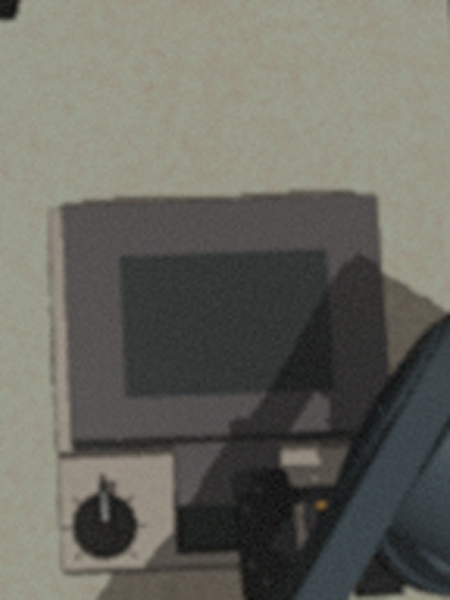

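View pics/s19d.png

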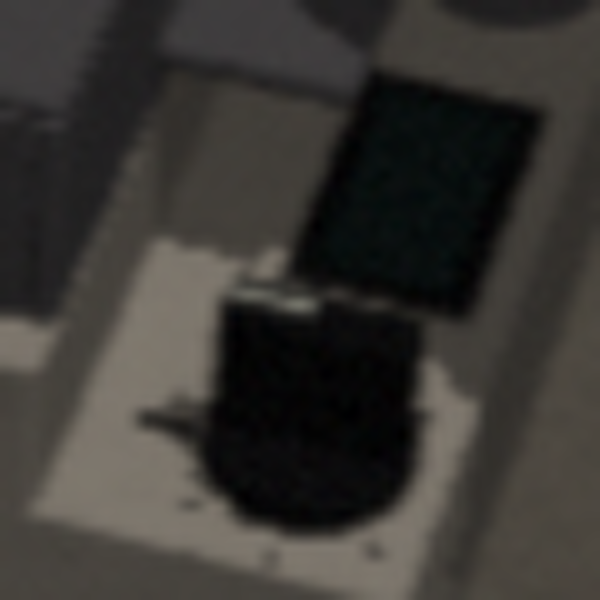

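```bash
python3 - <<'E'
from h import *
f=load('side'); g=load('top')
print(world(f,220+515/3,110+271/3,.098),world(f,220+687/4,80+482/4,.098))
a=world(g,300+106/3.125,120+520/3.125,.118); b=world(g,300+103/3.125,120+480/3.125,.118)
print('timer', 1.5708+.0455-np.arctan2(*(b-a)[1::-1]))
a=world(f,340+320/10,210+303/10,.118); b=world(f,340+230/10,210+292/10,.118)
print('timer side', 1.5708+.0455-np.arctan2(*(b-a)[1::-1]))
for p in [(285,230),(370,290),(330,250),(345,210)]:
  pass
# hood top heights
for u,v in [(300,165),(330,205),(290,195),(345,170)]: print(world(f,u,v).round(4))
for u,v in [(330,190),(325,250),(410,190),(375,260),(375,190)]: print('t',world(g,u,v).round(4))
E
```

```text
[ 0.44023582 -0.10471127  0.098     ] [ 0.43991747 -0.10426516  0.098     ]
timer 1.5394416728048461
timer side 1.4104489645486247
[ 0.6273 -0.0557  0.1736]
[0.5264 0.0339 0.1715]
[0.6091 0.035  0.1712]
[ 0.535  -0.0714  0.1759]
t [0.6195 0.0509 0.1733]
t [0.5    0.0602 0.1727]
t [ 0.62   -0.1068  0.174 ]
t [ 0.483  -0.038   0.1557]
t [ 0.6202 -0.038   0.1718]
```

```bash
python3 -c "
from h import *
g=load('top'); save(g,'t19d',(316,264,40,40))"
```

```text
(no output)
```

View pics/t19d.png

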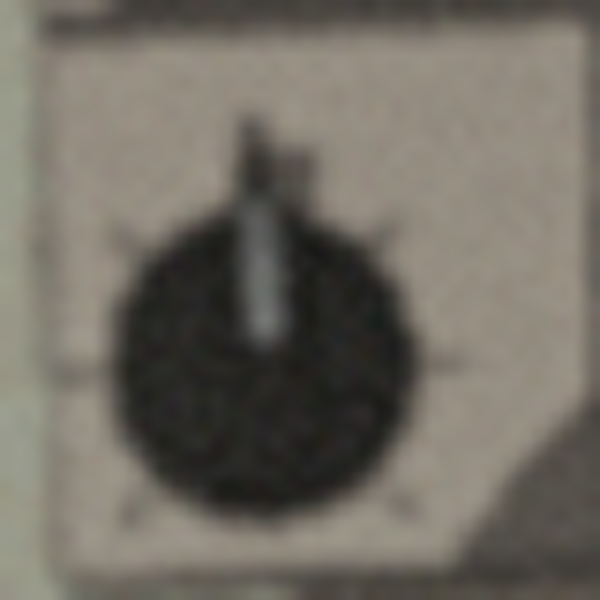

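Dial line and long mark are aligned (top crop: line (266,345)→(257,205), mark at (250,150)). The hood top reads 0.173 to 0.175, so it is closed. Next is the start button.

Call:
apply_moves(deltas=[{"delta_pos": [7,3,-5],"angular": [0,0,-0.02],"grip": 255},{"delta_pos": [7,3,-10],"angular": [0,0,0],"grip": 255},{"delta_pos": [7,3,-15],"angular": [0,0,0],"grip": 255},{"delta_pos": [0,0,-18],"angular": [0,0,0],"grip": 255},{"delta_pos": [0,0,-18],"angular": [0,0,0],"grip": 255},{"delta_pos": [0,0,-18],"angular": [0,0,0],"grip": 255},{"delta_pos": [0,0,-15],"angular": [0,0,0],"grip": 255},{"delta_pos": [0,0,-10],"angular": [0,0,0],"grip": 255},{"delta_pos": [0,0,0],"angular": [0,0,0],"grip": 255},{"delta_pos": [0,0,0],"angular": [0,0,0],"grip": 255}])

```text
time_s: 32.3
eef_pos: [0.4362, -0.0963, 0.1156]
ee_rot: [-0.03, 1.0, 0.005, -0.006]
force: [0.2, -0.1, 1.0]
width: 0.009
```

```bash
python3 -c "
from h import *; st(); f=grab('side'); save(f,'s20',(340,150,100,75))"
```

```text
t 32.3 pos [ 0.4362 -0.0963  0.1156] jaw 93.4 z [-0.013  0.01  -1.   ] F [ 0.2 -0.1  1. ] T [ 0.05 -0.04  0.03] w 0.8 q6 -2.12 vel 0.014
```

View pics/s20.png

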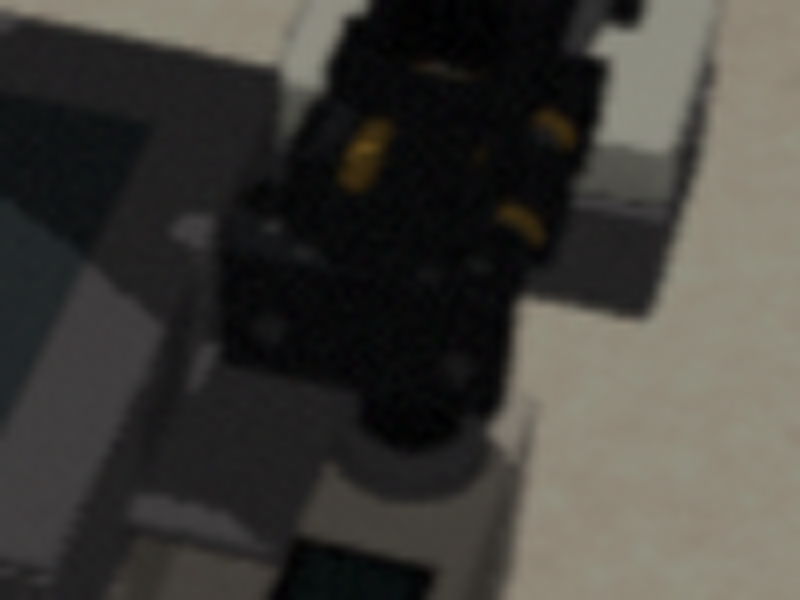

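Call:
apply_moves(deltas=[{"delta_pos": [1,-5,0],"angular": [-0.01,-0.013,0],"grip": 255},{"delta_pos": [0,-5,0],"angular": [0,0,0],"grip": 255},{"delta_pos": [0,0,-4],"angular": [0,0,0],"grip": 255},{"delta_pos": [0,0,-5],"angular": [0,0,0],"grip": 255},{"delta_pos": [0,0,-4],"angular": [0,0,0],"grip": 255},{"delta_pos": [0,0,0],"angular": [0,0,0],"grip": 255},{"delta_pos": [0,0,0],"angular": [0,0,0],"grip": 255},{"delta_pos": [0,0,0],"angular": [0,0,0],"grip": 255},{"delta_pos": [0,0,0],"angular": [0,0,0],"grip": 255},{"delta_pos": [0,0,0],"angular": [0,0,0],"grip": 255}])

```text
time_s: 33.35
eef_pos: [0.4389, -0.1084, 0.104]
ee_rot: [-0.029, 1.0, -0.002, 0.003]
force: [-0.0, -0.1, 0.4]
width: 0.004
```

```bash
python3 -c "
from h import *; st(); f=grab('side'); save(f,'s21',(340,150,100,75))"
```

```text
t 33.35 pos [ 0.4389 -0.1084  0.104 ] jaw 93.4 z [ 0.006 -0.003 -1.   ] F [-0.  -0.1  0.4] T [0.06 0.04 0.04] w 0.4 q6 -2.14 vel 0.002
```

View pics/s21.png

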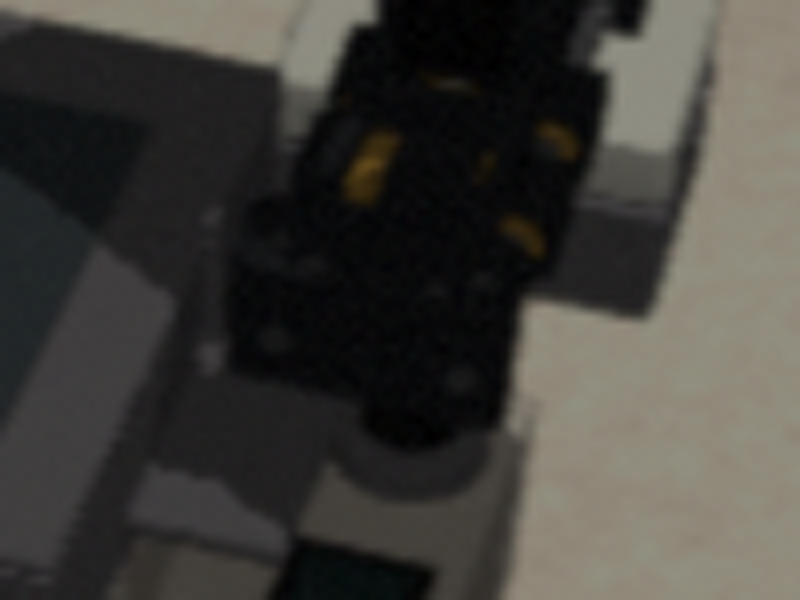

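Call:
apply_moves(deltas=[{"delta_pos": [-2,0,-3],"angular": [0,0,0],"grip": 255},{"delta_pos": [0,0,-3],"angular": [0,0,0],"grip": 255},{"delta_pos": [0,0,-3],"angular": [0,0,0],"grip": 255},{"delta_pos": [0,0,-3],"angular": [0,0,0],"grip": 255},{"delta_pos": [0,0,-3],"angular": [0,0,0],"grip": 255},{"delta_pos": [0,0,-3],"angular": [0,0,0],"grip": 255},{"delta_pos": [0,0,-3],"angular": [0,0,0],"grip": 255},{"delta_pos": [0,0,-3],"angular": [0,0,0],"grip": 255},{"delta_pos": [0,0,0],"angular": [0,0,0],"grip": 255},{"delta_pos": [0,0,0],"angular": [0,0,0],"grip": 255}])

```text
time_s: 34.4
eef_pos: [0.4375, -0.1086, 0.0936]
ee_rot: [-0.032, 1.0, -0.002, 0.0]
force: [-1.6, 0.7, 3.1]
width: 0.003
```

```bash
python3 -c "
from h import *; st()"
```

```text
t 34.4 pos [ 0.4375 -0.1086  0.0936] jaw 93.6 z [ 0.001 -0.004 -1.   ] F [-1.6  0.7  3.1] T [ 0.16  0.23 -0.03] w 0.2 q6 -2.14 vel 0.015
```

Call:
apply_moves(deltas=[{"delta_pos": [0,0,-3],"angular": [0,0,0],"grip": 255},{"delta_pos": [0,0,-3],"angular": [0,0,0],"grip": 255},{"delta_pos": [0,0,-4],"angular": [0,0,0],"grip": 255},{"delta_pos": [0,0,-4],"angular": [0,0,0],"grip": 255},{"delta_pos": [0,0,-4],"angular": [0,0,0],"grip": 255},{"delta_pos": [0,0,-4],"angular": [0,0,0],"grip": 255},{"delta_pos": [0,0,-4],"angular": [0,0,0],"grip": 255},{"delta_pos": [0,0,-4],"angular": [0,0,0],"grip": 255},{"delta_pos": [0,0,0],"angular": [0,0,0],"grip": 255},{"delta_pos": [0,0,0],"angular": [0,0,0],"grip": 255}])

```text
time_s: 35.4
eef_pos: [0.4385, -0.1089, 0.0936]
ee_rot: [-0.035, 0.999, -0.002, -0.006]
force: [-1.5, 0.9, 2.7]
width: 0.008
```

```bash
python3 -c "
from h import *; st()
f=grab('side'); save(f,'s22',(340,150,100,75))"
```

```text
t 35.4 pos [ 0.4385 -0.1089  0.0936] jaw 94.1 z [-0.012 -0.004 -1.   ] F [-1.5  0.9  2.7] T [0.12 0.17 0.  ] w 0.7 q6 -2.14 vel 0.016
```

View pics/s22.png

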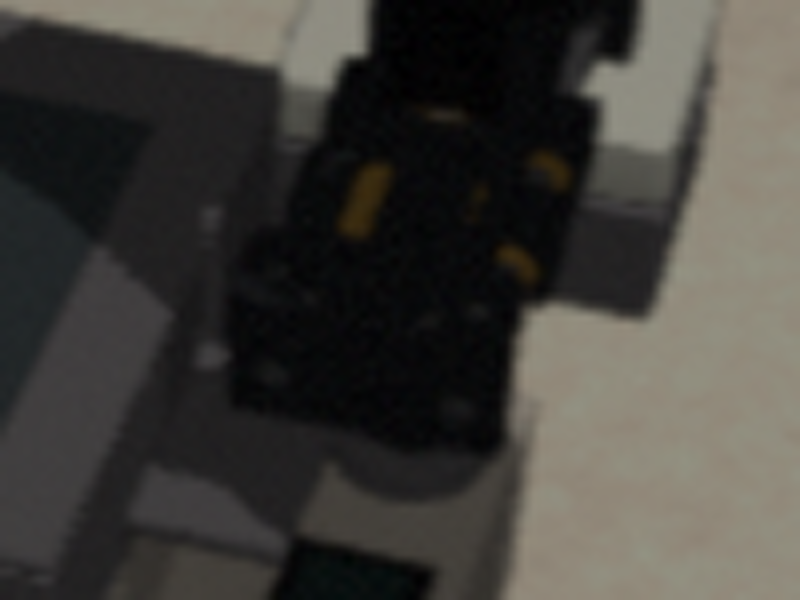

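Call:
apply_moves(deltas=[{"delta_pos": [0,0,-3],"angular": [0,-0.012,0],"grip": 255},{"delta_pos": [0,0,-3],"angular": [0,0,0],"grip": 255},{"delta_pos": [0,0,-3],"angular": [0,0,0],"grip": 255},{"delta_pos": [0,0,-3],"angular": [0,0,0],"grip": 255},{"delta_pos": [0,0,-3],"angular": [0,0,0],"grip": 255},{"delta_pos": [0,0,-3],"angular": [0,0,0],"grip": 255},{"delta_pos": [0,0,-3],"angular": [0,0,0],"grip": 255},{"delta_pos": [0,0,-3],"angular": [0,0,0],"grip": 255},{"delta_pos": [0,0,-3],"angular": [0,0,0],"grip": 255},{"delta_pos": [0,0,-3],"angular": [0,0,0],"grip": 255}])

```text
time_s: 36.45
eef_pos: [0.4391, -0.1092, 0.0916]
ee_rot: [-0.039, 0.999, -0.001, -0.006]
force: [-17.9, 7.7, 45.5]
width: 0.003
```

```bash
python3 -c "
from h import *; st()"
```

```text
t 36.45 pos [ 0.4391 -0.1092  0.0916] jaw 94.4 z [-0.011 -0.002 -1.   ] F [-17.9   7.7  45.5] T [ 1.34  3.01 -0.07] w 0.2 q6 -2.15 vel 0.014
```

Under load the tip is at 0.0916 against a hard stop. The button's fully-in height is 0.092, so it is fully pressed. Now release and retreat.

Call:
apply_moves(deltas=[{"delta_pos": [0,0,2],"angular": [0,0,0],"grip": 255},{"delta_pos": [-1,0,5],"angular": [0,0,0],"grip": 255},{"delta_pos": [-2,0,10],"angular": [0,0,0],"grip": 255},{"delta_pos": [-4,0,18],"angular": [0,0,0],"grip": 255},{"delta_pos": [-6,0,22],"angular": [0,0,0],"grip": 255},{"delta_pos": [-8,0,25],"angular": [0,0,0],"grip": 255},{"delta_pos": [-8,-10,25],"angular": [0,0,0],"grip": 255},{"delta_pos": [-8,-20,25],"angular": [0,0,0],"grip": 255},{"delta_pos": [-5,-30,20],"angular": [0,0,0],"grip": 255},{"delta_pos": [0,-30,10],"angular": [0,0,0],"grip": 255}])

```text
time_s: 37.45
eef_pos: [0.3914, -0.1969, 0.2558]
ee_rot: [-0.041, 0.999, 0.002, -0.009]
force: [0.9, -0.5, 0.0]
width: 0.008
```

Call:
apply_moves(deltas=[{"delta_pos": [-5,-30,0],"angular": [0,0,0],"grip": 255},{"delta_pos": [-5,-30,0],"angular": [0,0,0],"grip": 255},{"delta_pos": [-5,-30,0],"angular": [0,0,0],"grip": 255},{"delta_pos": [-5,-30,0],"angular": [0,0,0],"grip": 255},{"delta_pos": [0,-20,0],"angular": [0,0,0],"grip": 255},{"delta_pos": [0,-10,0],"angular": [0,0,0],"grip": 255},{"delta_pos": [0,0,0],"angular": [0,0,0],"grip": 255},{"delta_pos": [0,0,0],"angular": [0,0,0],"grip": 255},{"delta_pos": [0,0,0],"angular": [0,0,0],"grip": 255},{"delta_pos": [0,0,0],"angular": [0,0,0],"grip": 255}])

```text
time_s: 38.45
eef_pos: [0.3686, -0.3537, 0.2555]
ee_rot: [-0.04, 0.999, 0.003, -0.008]
force: [-0.9, -0.2, 0.2]
width: 0.004
```

```bash
python3 -c "
from h import *; st()
f=grab('side'); save(f,'s23'); g=grab('top'); save(g,'t23'); save(g,'t23h',(300,170,144,144))
for u,v in [(300,165),(330,205),(290,195),(345,170)]: print(world(f,u,v).round(4))"
```

```text
t 38.45 pos [ 0.3686 -0.3537  0.2555] jaw 94.6 z [-0.016  0.004 -1.   ] F [-0.9 -0.2  0.2] T [-0.01  0.01 -0.05] w 0.4 q6 -2.64 vel 0.012
[ 0.6268 -0.0546  0.1746]
[0.5254 0.0364 0.174 ]
[0.6075 0.0382 0.1743]
[ 0.5353 -0.0722  0.1752]
```

View pics/s23.png

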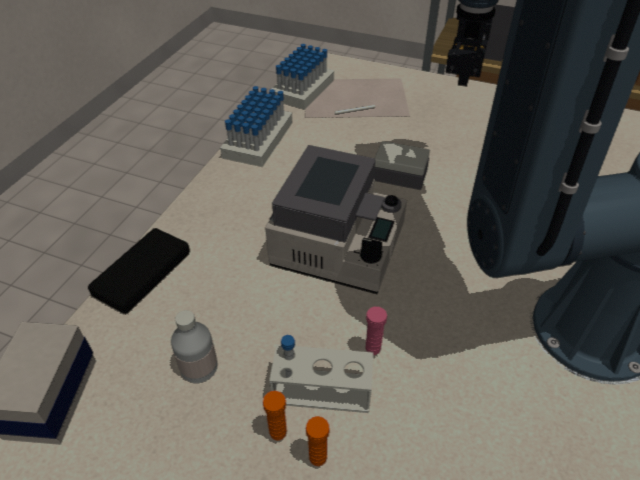

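View pics/t23.png

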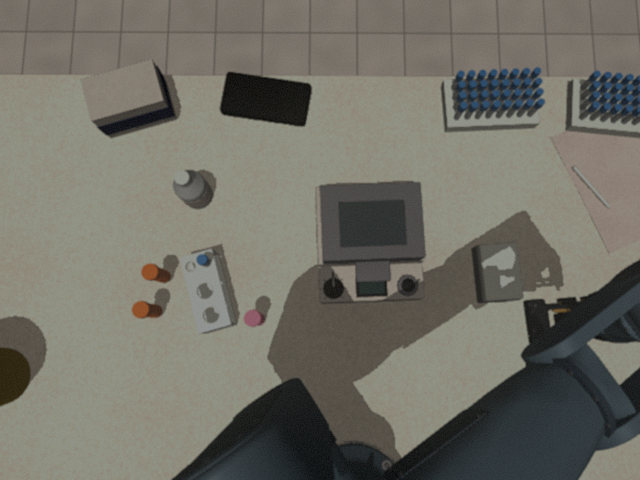

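View pics/t23h.png

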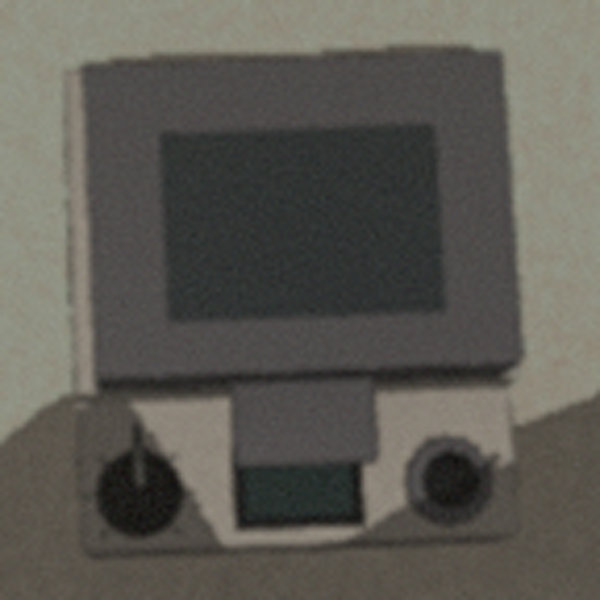

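The final pictures show everything as it should be: hood closed at 0.174 to 0.175, dial line on the mark, button out. The bottle (185,185), tip box (498,272) and thin tube (203,259) are where they started, and the arm is clear. I hand in.

```bash
python3 -c "
from h import *; print(ctrl.sign_off())"
```

```text
the job is handed in; nothing more can be done
None
```

I did the whole job in about 38 s of the 72 s and handed it in. The sign-off gives no verdict, so what follows rests on my own checks.

- **Tube:** I lifted the blue-capped broad tube from the rack's middle hole and lowered it into the empty front-right well. At release the tool was within 1.5 mm of the home height I had worked out. The picture taken after letting go showed its cap level with the two neighbours. I could not see the tube once the hood was closed.
- **Dial:** I turned it clockwise before lowering the hood, because the closed hood would have blocked the gripper. The top view puts it at about 1.54 rad, with the white line on the long mark. A coarse reading from the side view gave 1.41 rad. That disagrees, but it is still inside the allowed range, and I trusted the top view and the gripper angle.
- **Hood:** I lowered it by the handle lip in slow steps until it stopped firmly at the closed height (0.135 m). Its top still read 0.174–0.175 m at the end, where 0.175 m is fully closed.
- **Start button:** My first two pushes read only about 4.4 mm of travel, measured after I had eased off. A third push, read while still pressing, reached the hard stop at 0.0916 m (fully in is 0.092 m) with about 45 N on the wrist. The button looked back out in the last picture, though I did not measure its height.
- **Everything else:** The thin tube, tip box and bottle looked unmoved, and the arm was clear of everything.

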